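# Rebuild the sieve stack in the sorting tray

### The arm

A 6-joint arm with a two-finger parallel gripper is mounted at the origin on the work surface. World frame = base frame: x ahead of the robot, y to its left, z up, the work surface at z = 0. Lengths are in m, angles in rad, forces in N, time in s.
With the tool pointing down it reaches from about 0.35 to 0.975 m from the base axis. Payload 4.9 kg.
Tool frame: the origin (TCP) lies midway between the tips of the shut fingers; the grasp point (between the pads) lies 19 mm behind it; x points along the fingers, y is the direction in which the jaws open and shut, and the axes are right-handed (so a half turn about x gives the same grasp; the last joint's range is limited). The gripper opens to 85 mm and grips with 20 to 120 N. Pads are 22 mm wide; open, the fingers measure 114 mm over their backs; the gripper's body (76 mm by 85 mm) begins 54 mm behind the grasp point. The pads swing forward as they close: fully open they stand 13 mm farther back than shut.
Start: joints at [-1.357, 0.053, 1.613, -0, 1.476, -0.119], TCP at [0.204, -0.591, 0.231] pointing down, gripper open.
Joint ranges: [-3.01, 3.01], [-1.01, 2.22], [0.06, 2.58], [-1.02, 4.17], [0.09, 2.62], [-3.14, 3.14]. Speed limits (rad/s): [2.57, 2.57, 3.14, 3.14, 3.14, 3.14].

### API

Orientations are given as a unit quaternion [w, x, y, z].
In Python, from plant import manip gives the robot as it stands.
- The arm moves only by the tool send_rows, never from a script. Its argument "motion" is a list that holds one entry, the list of rows, each a list of 6 numbers: the shift along the world's x, y, z in cm, then the turn, a rotation vector about the world's x, y, z in rad. A call has 1 to 12 rows; each row shifts and turns the commanded pose from where the row before left it; what a row does not reach is not made up. A row lasts 1/12 s, in which the tool goes at most 41.7 mm and 7.16 degrees, less where a joint would pass 70% of its speed; a pose out of reach is approached as far as the arm can. A call with a gripper value outside its range is refused whole. "fingers" is the closure, from 0 (fully open) to 1 (shut), set as the call begins (left out, the last holds). The fingers move at their own pace and stop on an object; the grip force is fixed at half the most. Time passes only in rows, so rows that do not move let the fingers close. It gives the time, the measured TCP pose, the force and the opening at its end, in the units of the state.
- manip.state(): the state, without advancing time (a new reading comes with each control period).
- manip.grab_frame(name): name is "side" or "top" or "wrist"; returns the picture (480x640x3 uint8, red, green, blue); there is no depth.
- manip.calibration(name): a dict with "mtx" (3x3 intrinsics, pixels), "k1" (the pictures are not rectified: a ray, as slopes to the right and down, at radius r is drawn at 1 + k1 r^2 times it, then the intrinsics apply), "cam_to_world" (4x4, takes a point from camera to world coordinates); the wrist camera has in their place "hand_eye" (4x4, takes a point from camera to tool coordinates, whose origin is the TCP and whose axes are the tool frame's). Camera axes: x right, y up, looking along -z (the intrinsics and any distortion apply to the point x, -y, -z); pixel columns grow to the right and rows downward; lengths in m; the calibration is good to about 2 mm. A picture is of the moment at which its call begins: read the wrist's pose just before it. calibration takes no time and is no camera call.
- manip.job_done(): hands the job in, once; it reports no verdict.
Trained networks look in the newest picture that a camera, given by its name, has taken for a name from the list of things; names that differ only in an ending like _2 or _b are one class to them, and where a whole thing is asked for, a point or a joint stands for the part that bears it (a point fixed in the world has none). Each returns a list of dicts, best first, with "confidence" (0 to 1); they miss things now and then, are a little off and sometimes report something else, mostly with a low value. They report only what shows in the picture. A call takes as long as a camera call. They do not tell look-alikes from the thing itself.
- manip.boxes_of(query, camera): "centre" ([x, y, z] in m, in the coordinates of the camera as it stood for that picture, good to about 4 mm: the middle of the surface that is visible of it).
- manip.trace(query, camera): "region" (480x640 bool, what is visible of it).
- manip.landmark_of(query, camera): "centre" ([x, y, z] in m, in the coordinates of the camera as it stood for that picture, good to about 4 mm: a listed point, or the origin of a listed thing).
The state is a dict: "time": time; "joint_pos": joint angles; "joint_vel": joint speeds; "joint_efforts": joint torques, N m; "tool_pos": TCP position; "tool_rot": TCP orientation; "contact_force": force on the tool from outside, world axes, zero at the start; "ft_torque": the same for the moment, N m; "gripper_width": opening from 0.0 (shut) to 1.0 (fully open).
Only numpy, scipy, OpenCV 4.12 (cv2) and the standard library are available. Lean on these libraries where they do the work, as an engineer would, in place of code of your own. Each camera call takes 0.05 s, during which the arm holds its last target.

### The job

The washed sieve set is dry: stack it up again in the middle of the white sorting tray. The receiver pan goes at the bottom, then the sieves from finest mesh to coarsest going up, then the lid on top, each one nested fully home in the one below. Leave the glass dish, the amber vial and the white pot standing where they are on the mat.

Things in the scene. Friction and masses are not known exactly. Their poses are not given: they have to be found in the camera images.
- tray: Shallow open white plastic sorting tray, fixed, beside the dark mat (left or right of it): 220 mm along its x, 160 mm along its y, walls 18 mm high and 3 mm thick (lip 4 mm wider). Origin: centre of its underside; inner floor 3 mm above that. Build the stack at its centre.
- pan: Receiver pan: plain round steel cup, bright flat solid bottom, no mesh, no skirt, open side up; 64 mm outside, 59 mm inside diameter, 30 mm high, floor 3 mm thick, about 90 g. Origin: centre of its underside, z up. The fine sieve nested in it has its origin 21 mm above the pan's.
- sieve_fine: Fine sieve: dense brass gauze, lowest frame. Steel, about 90 g, 33 mm high. Up from its origin (centre of underside, z up): tapered skirt 9 mm tall (49 to 55.6 mm wide), shoulder, straight frame 24 mm tall, 64 mm outside, 59 mm inside, open on top. Its shoulder rests on the rim below. Grip the frame, fingertips above the shoulder. The next part's origin ends 24 mm above this one's.
- sieve_medium: Medium sieve: brass mesh, 5 mm openings. Steel, about 100 g, 41 mm high. Up from its origin (centre of underside, z up): tapered skirt 9 mm tall (49 to 55.6 mm wide), shoulder, straight frame 32 mm tall, 64 mm outside, 59 mm inside, open on top. Its shoulder rests on the rim below. Grip the frame, fingertips above the shoulder. The next part's origin ends 32 mm above this one's.
- sieve_coarse: Coarse sieve: brass mesh, 9 mm openings. Steel, about 120 g, 49 mm high. Up from its origin (centre of underside, z up): tapered skirt 9 mm tall (49 to 55.6 mm wide), shoulder, straight frame 40 mm tall, 64 mm outside, 59 mm inside, open on top. Its shoulder rests on the rim below. Grip the frame, fingertips above the shoulder. The next part's origin ends 40 mm above this one's.
- lid: Lid: steel disc 64 mm in diameter and 4 mm thick over a tapered skirt 9 mm tall (49 to 55.6 mm), with an upright black round knob in the middle, 18 mm in diameter, from 13 to 35 mm above the origin; about 80 g. Origin: centre of its underside, z up. Take it by the knob. Nested, its origin is 40 mm above the coarse sieve's.
- dish: Leave alone: round open glass dish with a few small bones in it, 60 mm diameter, 14 mm high, on the mat. Origin: centre of its underside.
- vial: Leave alone: amber glass vial with a white cap, 26 mm diameter, 50 mm high, on the mat. Origin: centre of its underside.
- pot: Leave alone: white plastic screw pot, black cap, paper label, 48 mm diameter, 45 mm high, on the mat. Origin: centre of its underside.
- mat: Dark ribbed rubber drying mat, fixed, 235 mm along its x, 420 mm along its y, 4 mm thick; origin: centre of its underside. The five parts and three bystanders stand on it in shuffled places: two rows along its y, 115 mm apart, of four places 110 mm apart, each thing within 7 mm of its place. Fingers closing along the grid's diagonals have most room.
Mind the look-alikes: they are no part of the job. What is shaped like the lid but blue or purple is not meant.

How it is judged:
By the outcome, as a careful person would: the job done as asked, in the order asked, and still so for the second after the job is handed in, with the robot touching nothing.
It also fails if it takes over 115 s, if anything falls off the work surface, if the arm or the gripper's body presses on something with over 40 N, if the wrist force passes 120 N, or if a joint passes its speed limit or range.

## Working session

There is one attempt and no reset: what is moved stays moved. The work goes in short steps, Python scripts to look and compute and a tool call to move; the robot and the scene stay as the last step left them, time stands still between calls to the robot, and variables do not carry over. Pictures are saved under pics/ and viewed, and the job is handed in when it is done.

Besides the shell and the picture viewer there is one more tool, called after "Request:" in YAML: its name, and indented under it one key for each argument. send_rows: Moves the arm, as the interface text tells. Its arguments: {"type":"object","properties":{"motion":{"type":"array","items":{"type":"array","items":{"type":"array","items":{"type":"number"}}}},"fingers":{"type":"number"}},"required":["motion"]}

```bash
ls; mkdir -p pics
python3 - <<'E'
from plant import manip
import cv2
print(manip.state())
for n in ["side","top","wrist"]:
    im=manip.grab_frame(n); cv2.imwrite(f"pics/a_{n}.png",im[:,:,::-1])
    print(n,manip.calibration(n))
E
```

```text
pics
{'time': 0.0, 'joint_pos': array([-1.35697549e+00,  5.33497104e-02,  1.61429105e+00, -9.61507734e-06,
        1.47598092e+00, -1.18991844e-01]), 'joint_vel': array([ 0.00042495, -0.00021777,  0.00050563,  0.00223388,  0.00070747,
       -0.00046103]), 'joint_efforts': array([ 1.57390873e-04, -3.93684912e+01, -3.70175242e+01, -8.83266648e-05,
        7.11389715e-03,  6.76430176e-06]), 'tool_pos': array([ 0.20406002, -0.59009657,  0.2300692 ]), 'tool_rot': array([-0.1164086 , -0.69730129, -0.11784141,  0.69737605]), 'contact_force': array([ 0.36494092,  0.064521  , -0.09763939]), 'ft_torque': array([0.01042951, 0.00654721, 0.00433312]), 'gripper_width': 0.9991919554054041}
side {'mtx': array([[573.52071543,   0.        , 304.0701351 ],
       [  0.        , 573.52071543, 239.81385134],
       [  0.        ,   0.        ,   1.        ]]), 'k1': -0.001423871199408008, 'cam_to_world': array([[-0.81588363,  0.30453399, -0.49152105,  0.08368657],
       [-0.57804601, -0.45020123,  0.68057451,  0.70930404],
       [-0.01402531,  0.83939139,  0.54334648,  0.5789053 ],
       [ 0.        
[... 351 characters left out ...]
0.00636779,  0.00416526],
       [ 0.00826724,  0.16638214,  0.98602669,  1.24853903],
       [ 0.        ,  0.        ,  0.        ,  1.        ]])}
wrist {'mtx': array([[369.20822891,   0.        , 315.44819288],
       [  0.        , 369.20822891, 242.19930415],
       [  0.        ,   0.        ,   1.        ]]), 'k1': -0.07796190411471675, 'hand_eye': array([[ 4.97427261e-04,  3.24855877e-01, -9.45763401e-01,
        -1.43235198e-01],
       [ 9.99999485e-01, -9.98554182e-04,  1.82964164e-04,
        -3.81609474e-04],
       [-8.84959016e-04, -9.45763005e-01, -3.24856207e-01,
        -8.47190928e-02],
       [ 0.00000000e+00,  0.00000000e+00,  0.00000000e+00,
         1.00000000e+00]])}
```

View pics/a_top.png

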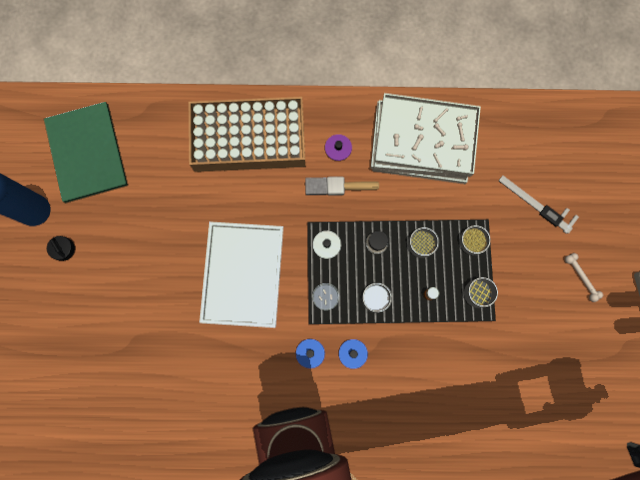

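View pics/a_side.png

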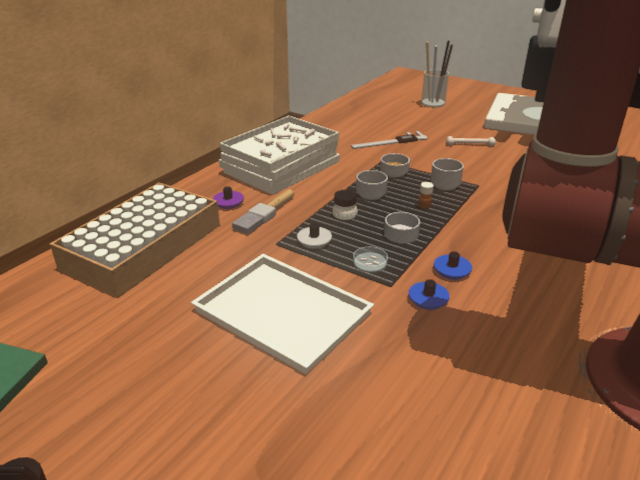

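View pics/a_wrist.png

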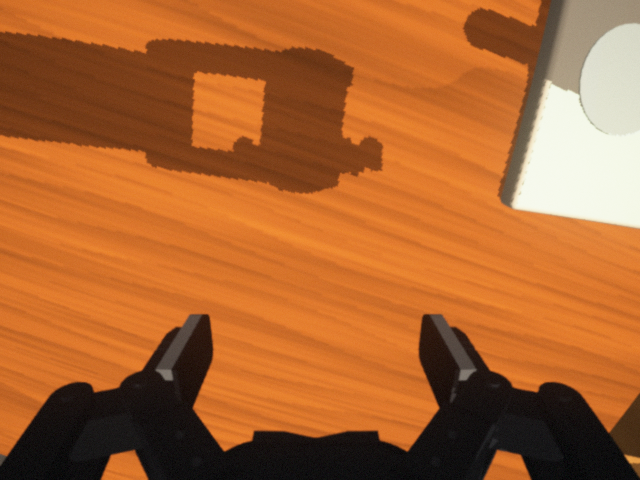

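```bash
cat > h.py <<'E'
import numpy as np, cv2
from plant import manip
from scipy.spatial.transform import Rotation as R
def rot(q): return R.from_quat([q[1],q[2],q[3],q[0]]).as_matrix()
def cw(name,st=None):
    c=manip.calibration(name)
    if name!="wrist": return c,np.array(c["cam_to_world"])
    st=st or manip.state(); T=np.eye(4);T[:3,:3]=rot(st["tool_rot"]);T[:3,3]=st["tool_pos"]
    return c,T@c["hand_eye"]
def ray(c,M,u,v):
    K=c["mtx"];x=(u-K[0,2])/K[0,0];y=(v-K[1,2])/K[1,1];rd=np.hypot(x,y);r=rd
    for _ in range(20): r=rd/(1+c["k1"]*r*r)
    s=r/rd if rd>0 else 1
    d=M[:3,:3]@np.array([x*s,-y*s,-1]); return M[:3,3],d
def atz(c,M,u,v,z):
    o,d=ray(c,M,u,v);return o+d*(z-o[2])/d[2]
def proj(c,M,P):
    P=np.atleast_2d(P);p=(P-M[:3,3])@M[:3,:3];x=p[:,0]/-p[:,2];y=-p[:,1]/-p[:,2];f=1+c["k1"]*(x*x+y*y)
    K=c["mtx"];return np.c_[x*f*K[0,0]+K[0,2],y*f*K[1,1]+K[1,2]]
def towld(M,p): return M[:3,:3]@np.array(p)+M[:3,3]
E
python3 - <<'E'
from h import *
im={n:manip.grab_frame(n) for n in("top","side")}
c=im["top"][215:335,300:505,::-1];cv2.imwrite("pics/b_top.png",cv2.resize(c,None,fx=3.9,fy=3.9,interpolation=cv2.INTER_CUBIC))
c=im["side"][140:290,280:490,::-1];cv2.imwrite("pics/b_side.png",cv2.resize(c,None,fx=3.8,fy=3.8,interpolation=cv2.INTER_CUBIC))
for n in("top","side"):
    c,M=cw(n)
    for q in["tray","pan","sieve_fine","sieve_medium","sieve_coarse","lid"]:
        for d in manip.landmark_of(q,n)[:4]:
            w=towld(M,d["centre"]);print(n,q,round(d["confidence"],2),w.round(4),proj(c,M,w).round(0))
E
```

```text
top tray 0.74 [ 0.4705 -0.0135  0.0063] [[325. 296.]]
top tray 0.67 [ 5.165e-01  1.730e-01 -5.000e-04] [[243. 275.]]
top tray 0.23 [ 5.863e-01 -1.530e-02  1.000e-04] [[326. 245.]]
top pan 0.67 [ 0.4655 -0.1296  0.0057] [[376. 299.]]
top sieve_fine 0.95 [ 0.6007 -0.3495  0.006 ] [[472. 240.]]
top sieve_fine 0.59 [ 0.5883 -0.2304  0.0048] [[420. 245.]]
top sieve_medium 0.93 [ 0.591  -0.2302  0.0044] [[420. 244.]]
top sieve_medium 0.69 [ 0.4741 -0.2474  0.0041] [[428. 295.]]
top sieve_coarse 0.78 [ 0.4756 -0.3559  0.0057] [[477. 295.]]
top lid 0.7 [ 0.8202 -0.0434  0.002 ] [[339. 148.]]
top lid 0.62 [ 0.3451 -0.0766  0.0019] [[352. 353.]]
top lid 0.58 [ 0.588  -0.0156  0.0029] [[326. 244.]]
top lid 0.56 [ 0.3432  0.0175 -0.0019] [[310. 353.]]
side tray 0.63 [0.5181 0.1751 0.001 ] [[280. 312.]]
side pan 0.76 [ 4.668e-01 -1.286e-01 -1.000e-04] [[400. 236.]]
side sieve_fine 0.6 [ 0.5909 -0.1324  0.0066] [[345. 213.]]
side sieve_fine 0.57 [ 0.5993 -0.3485  0.0029] [[393. 173.]]
side sieve_medium 0.58 [ 0.5886 -0.2317  0.0071] [[371. 193.]]
side sieve_coarse 0.76 [ 0.4787 -0.3588  0.0033] [[445. 185.]]
side lid 0.95 [ 0.8213 -0.0426  0.0049] [[227. 201.]]
side lid 0.85 [ 0.3402 -0.0727 -0.0017] [[452. 273.]]
side lid 0.83 [ 0.5855 -0.0182  0.0027] [[315. 242.]]
side lid 0.76 [ 0.3472  0.0181 -0.0028] [[425. 300.]]
```

View pics/b_top.png

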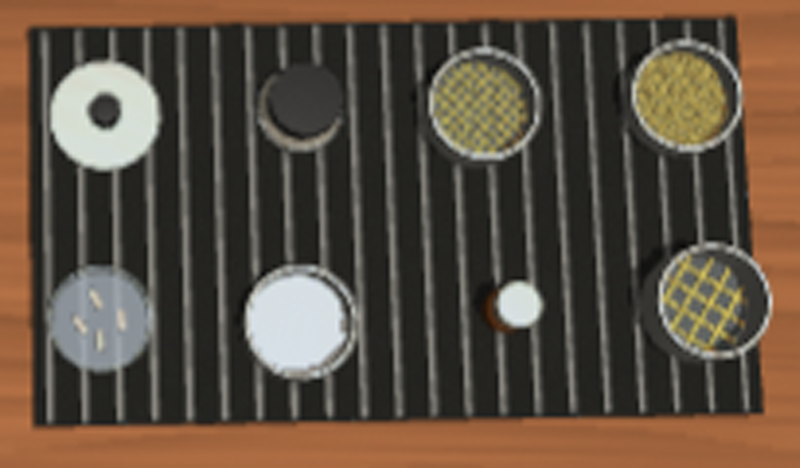

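View pics/b_side.png

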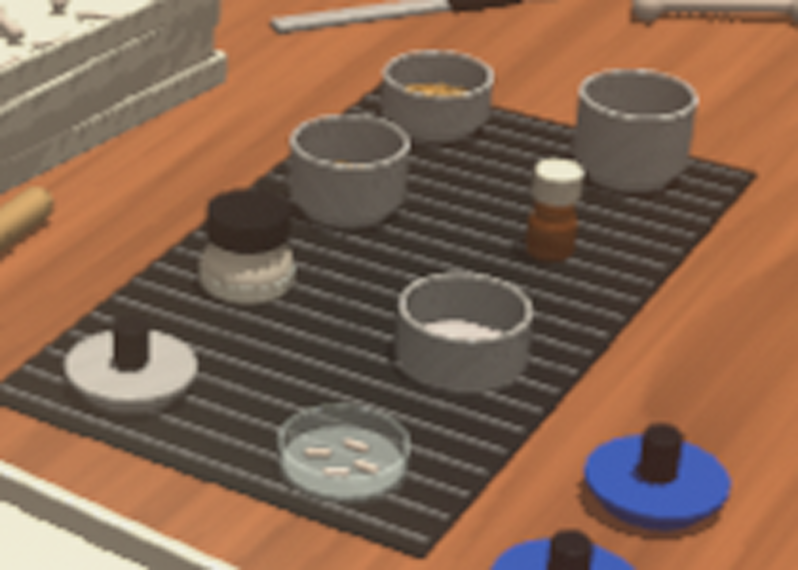

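```bash
cat > fit.py <<'E'
from h import *
from scipy.optimize import minimize,least_squares
th=np.linspace(0,2*np.pi,60,endpoint=False);cs=np.c_[np.cos(th),np.sin(th)]
prof={"pan":[(32,0),(32,30)],"sieve_fine":[(24.5,0),(27.8,9),(32,9),(32,33)],"sieve_medium":[(24.5,0),(27.8,9),(32,9),(32,41)],
"sieve_coarse":[(24.5,0),(27.8,9),(32,9),(32,49)],"lid":[(24.5,0),(27.8,9),(32,9),(32,13),(9,13),(9,35)]}
def mask(c,M,q,p):
    img=np.zeros((480*4,640*4),np.uint8);pr=prof[q]
    segs=list(zip(pr[:-1],pr[1:]))
    for a,b in segs:
        P=np.vstack([np.c_[cs*a[0]/1e3,np.full(60,a[1]/1e3)],np.c_[cs*b[0]/1e3,np.full(60,b[1]/1e3)]])+p
        uv=((proj(c,M,P)+.5)*4).astype(np.float32);h=cv2.convexHull(uv)
        cv2.fillConvexPoly(img,(h*16).astype(np.int32),255,shift=4)
    return cv2.resize(img,(640,480),interpolation=cv2.INTER_AREA)/255.
E
python3 - <<'E'
from fit import *
g={"pan":(.466,-.129),"sieve_fine":(.600,-.349),"sieve_medium":(.590,-.231),"sieve_coarse":(.477,-.357),"lid":(.587,-.017)}
import pickle
for n in("top","side"): manip.grab_frame(n)
C={n:cw(n) for n in("top","side")}
for q,xy in g.items():
    reg={}
    for n in C:
        best=None
        for d in manip.trace(q,n):
            r=d["region"].astype(float);m=mask(*C[n],q,np.array([*xy,.004]))
            iou=np.minimum(r,m).sum()/np.maximum(r,m).sum()
            if best is None or iou>best[0]: best=(iou,r,d["confidence"])
        if best and best[0]>.5: reg[n]=best[1]; print(q,n,"iou0",round(best[0],2),round(best[2],2))
    def cost(p,ns):return sum(((mask(*C[n],q,p/1e3)-cv2.GaussianBlur(reg[n],(0,0),.6))**2).sum() for n in ns)
    for ns in (list(reg),)+tuple([n] for n in reg):
        if len(ns)==2: f=lambda p:cost(p,ns);x0=[*(np.array(xy)*1e3),4]
        else: f=lambda p:cost(np.array([p[0],p[1],4]),ns);x0=np.array(xy)*1e3
        s=np.array(x0,float);sim=np.vstack([s]+[s+4*e for e in np.eye(len(s))])
        r=minimize(f,s,method="Nelder-Mead",options=dict(initial_simplex=sim,xatol=.1,fatol=.1,maxfev=150))
        print(q,ns,r.x.round(1),round(r.fun,1))
# tray via top/side
for n in C:
    ds=manip.trace("tray",n)
    for d in ds: 
        ys,xs=np.nonzero(d["region"]);print("tray",n,round(d["confidence"],2),xs.mean(),ys.mean(),len(xs))
    pickle.dump([d["region"] for d in ds],open(f"tray_{n}.pkl","wb"))
print(manip.state()["time"])
E
```

```text
pan top iou0 0.9 0.95
pan side iou0 0.95 0.56
pan ['top', 'side'] [ 466.6 -127.9    5.2] 49.8
pan ['top'] [ 467.7 -127.3] 14.0
pan ['side'] [ 466.4 -130.5] 13.2
sieve_fine top iou0 0.92 0.6
sieve_fine side iou0 0.83 0.95
sieve_fine ['top', 'side'] [ 597.1 -348.6    6.8] 52.3
sieve_fine ['top'] [ 598.2 -349.1] 19.6
sieve_fine ['side'] [ 598.5 -355.2] 20.2
sieve_medium top iou0 0.93 0.79
sieve_medium side iou0 0.9 0.62
sieve_medium ['top', 'side'] [ 589.8 -230.9    6.2] 54.8
sieve_medium ['top'] [ 591.6 -230.6] 7.5
sieve_medium ['side'] [ 590.7 -235.2] 18.4
sieve_coarse top iou0 0.87 0.56
sieve_coarse side iou0 0.91 0.96
sieve_coarse ['top', 'side'] [ 478.9 -356.6    5.8] 66.6
sieve_coarse ['top'] [ 480.6 -356.8] 17.4
sieve_coarse ['side'] [ 479.  -360.9] 25.0
lid top iou0 0.91 0.68
lid side iou0 0.89 0.86
lid ['top', 'side'] [586.9 -15.8   5.4] 61.1
lid ['top'] [587.7 -15. ] 11.1
lid ['side'] [587.1 -19.4] 34.1
tray top 0.92 241.2114976101965 274.25 7532
tray side 0.75 283.8420012034729 310.58291068511994 11633
1.55
```

Run:
```python
from fit import *
import pickle
w,h=.224,.164
def tm(c,M,p):
    x,y,a=p; ca,sa=np.cos(a),np.sin(a);Rz=np.array([[ca,-sa],[sa,ca]])
    pts=[]
    for z,W,H in((0,.22,.16),(.018,.224,.164)):
        q=np.array([[1,1],[1,-1],[-1,-1],[-1,1]])*[W/2,H/2]@Rz.T+[x,y];pts.append(np.c_[q,np.full(4,z)])
    uv=((proj(c,M,np.vstack(pts))+.5)*4).astype(np.float32);img=np.zeros((1920,2560),np.uint8)
    cv2.fillConvexPoly(img,(cv2.convexHull(uv)*16).astype(np.int32),255,shift=4)
    return cv2.resize(img,(640,480),interpolation=cv2.INTER_AREA)/255.
C={n:cw(n) for n in("top","side")}
reg={n:cv2.GaussianBlur(pickle.load(open(f"tray_{n}.pkl","rb"))[0].astype(float),(0,0),.6) for n in C}
for ns in (["top"],["side"],["top","side"]):
    f=lambda p:sum(((tm(*C[n],(p[0]/1e3,p[1]/1e3,p[2]/100))-reg[n])**2).sum() for n in ns)
    s=np.array([517,174,0.]);r=minimize(f,s,method="Nelder-Mead",options=dict(initial_simplex=np.vstack([s]+[s+5*e for e in np.eye(3)])))
    print(ns,r.x.round(1),round(r.fun,1))
s=manip.state();Rt=rot(s["tool_rot"]);print(Rt.round(3))
```

```text
['top'] [517.3 174.   -4.6] 111.8
['side'] [517.3 170.6  -5. ] 157.2
['top', 'side'] [517.1 171.5  -4.9] 379.4
[[-0.     0.327 -0.945]
 [ 0.    -0.945 -0.327]
 [-1.    -0.     0.   ]]
```

Request:
send_rows:
  motion:
    - [[2,3.55,-0.5,0,0,0.0379],[2,3.55,-0.5,0,0,0.0379],[2,3.55,-0.5,0,0,0.0379],[2,3.55,-0.5,0,0,0.0379],[2,3.55,-0.5,0,0,0.0379],[2,3.55,-0.5,0,0,0.0379],[2,3.55,-0.5,0,0,0.0379],[2,3.55,-0.5,0,0,0.0379],[2,3.55,-0.5,0,0,0.0379],[2,3.55,-0.5,0,0,0.0379],[2,3.55,-0.5,0,0,0.0379],[2,3.55,-0.5,0,0,0.0379]]

```text
time: 2.55
tool_pos: [0.4449, -0.1628, 0.1715]
tool_rot: [0.272, 0.653, 0.272, -0.652]
contact_force: [0.3, -0.4, -0.7]
gripper_width: 1.0
```

Request:
send_rows:
  motion:
    - [[2.2,3.5,-0.5,0,0,0],[0,0,0,0,0,0],[0,0,0,0,0,0]]

```text
time: 2.8
tool_pos: [0.4667, -0.1277, 0.166]
tool_rot: [-0.273, -0.652, -0.273, 0.653]
contact_force: [-0.1, -0.1, -0.8]
gripper_width: 1.0
```

```bash
cat > wfit.py <<'E'
from fit import *
import sys
def wfit(q,xy,z,tag):
    st=manip.state();im=manip.grab_frame("wrist");cv2.imwrite(f"pics/{tag}.png",im[:,:,::-1])
    c,M=cw("wrist",st);best=None
    for d in manip.trace(q,"wrist"):
        r=d["region"].astype(float);m=mask(c,M,q,np.array([*xy,z])/1e3);iou=np.minimum(r,m).sum()/np.maximum(r,m).sum()
        if best is None or iou>best[0]:best=(iou,r,d["confidence"])
    print("iou0,conf",best[0],best[2]);r0=best[1]
    f=lambda p:((mask(c,M,q,np.array([p[0],p[1],z])/1e3)-r0)**2).sum()
    s=np.array(xy,float);r=minimize(f,s,method="Nelder-Mead",options=dict(initial_simplex=np.vstack([s,s+[4,0],s+[0,4]]),xatol=.05,fatol=.1,maxfev=150))
    print(q,r.x.round(1),round(r.fun,1),"area",r0.sum(),"tcp",(st["tool_pos"]*1e3).round(1))
    m=mask(c,M,q,np.array([*r.x,z])/1e3);o=im[:,:,::-1].copy()
    for a,col in((m,(0,255,0)),(r0,(0,0,255))):
        cv2.drawContours(o,cv2.findContours((a>.5).astype(np.uint8),0,1)[0],-1,col,1)
    cv2.imwrite(f"pics/{tag}.png",o);return r.x
if __name__=="__main__": wfit(sys.argv[1],[float(sys.argv[2]),float(sys.argv[3])],float(sys.argv[4]),sys.argv[5])
E
python3 wfit.py pan 467 -128.5 4 w1
```

```text
iou0,conf 0.9341119441945807 0.67
pan [ 467.  -126.6] 53.9 area 5509.0 tcp [ 466.7 -127.7  166. ]
```

View pics/w1.png

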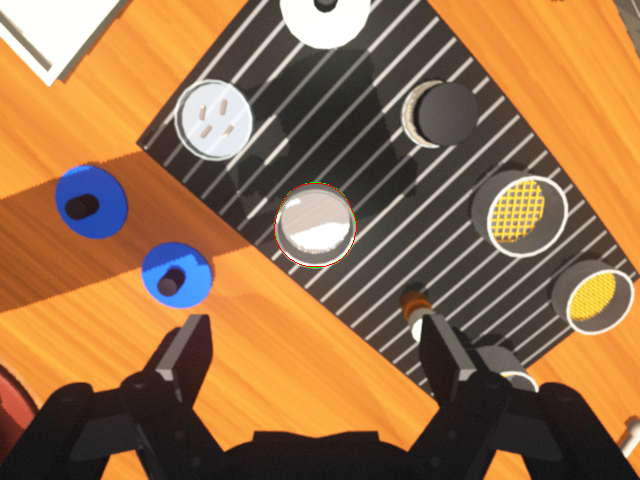

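Request:
send_rows:
  motion:
    - [[0,0.1,-3.8,0,0,0],[0,0,-3.8,0,0,0],[0,0,-3.7,0,0,0],[0,0,-2.7,0,0,0],[0,0,-1.3,0,0,0],[0,0,-0.7,0,0,0],[0,0,0,0,0,0]]
  fingers: 0

```text
time: 3.48
tool_pos: [0.4647, -0.1295, 0.0049]
tool_rot: [-0.27, -0.653, -0.271, 0.654]
contact_force: [0.3, -0.8, 0.8]
gripper_width: 0.997
```

Request:
send_rows:
  motion:
    - [[0,0,0,0,0,0],[0,0,0,0,0,0],[0,0,0,0,0,0],[0,0,0,0,0,0],[0,0,0,0,0,0],[0,0,0,0,0,0]]
  fingers: 1

```text
time: 3.98
tool_pos: [0.4681, -0.1298, 0.0087]
tool_rot: [0.273, 0.654, 0.27, -0.652]
contact_force: [-0.0, -1.0, 5.6]
gripper_width: 0.714
```

Run:
```python
from h import *
im=manip.grab_frame("wrist");cv2.imwrite("pics/w2.png",im[:,:,::-1])
for i in range(3):
    s=manip.state();print(s["tool_pos"],s["contact_force"],s["gripper_width"],s["joint_pos"],s["time"]); manip.grab_frame("wrist")
```

```text
[ 0.46809408 -0.12980986  0.00867905] [-1.16626044 -1.55289027  6.27681081] 0.7138951849773558 [-4.23515288e-01 -2.52485360e-02  2.09543538e+00 -6.92923753e-04
  1.06688168e+00  3.59791440e-01] 4.0333
[ 0.46807974 -0.1297981   0.00865678] [ 2.67640011e-03 -1.20597858e+00  6.01944771e+00] 0.7162810843137292 [-4.23502360e-01 -2.52061791e-02  2.09543926e+00 -6.98549978e-04
  1.06689844e+00  3.59793552e-01] 4.0833
[ 0.46808477 -0.1298166   0.00868845] [-0.6432203  -1.45621199  6.47325873] 0.7171014869995652 [-4.23500949e-01 -2.52536080e-02  2.09542106e+00 -7.61775204e-04
  1.06693607e+00  3.59788735e-01] 4.1333
```

View pics/w2.png

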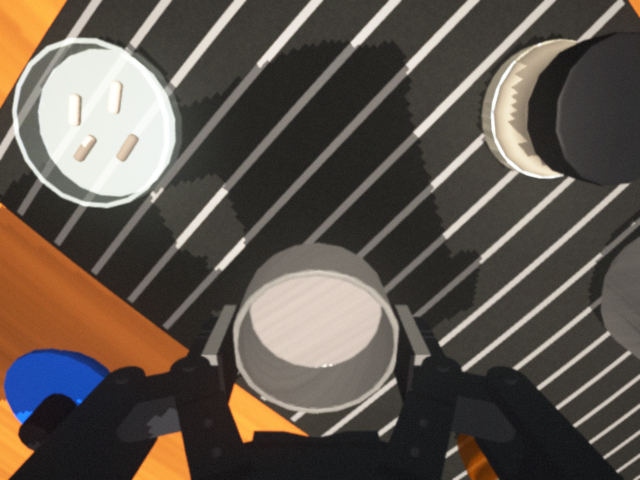

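Request:
send_rows:
  motion:
    - [[0,0,0.5,0,0,0],[0,0,1.5,0,0,0],[0,0,3,0,0,0],[0,0,3,0,0,0],[0,0,2,0,0,0],[0,0,0,0,0,0],[0,0,0,0,0,0]]

```text
time: 4.77
tool_pos: [0.4669, -0.1289, 0.1076]
tool_rot: [0.272, 0.654, 0.271, -0.652]
contact_force: [-0.5, -0.7, -1.8]
gripper_width: 0.719
```

Run:
```python
from h import *
im=manip.grab_frame("wrist");cv2.imwrite("pics/w3.png",im[:,:,::-1])
im=manip.grab_frame("side");cv2.imwrite("pics/s3.png",cv2.resize(im[100:300,260:500,::-1],None,fx=3,fy=3))
for i in range(2):
    s=manip.state();print(s["tool_pos"],s["contact_force"],s["gripper_width"],s["time"]); manip.grab_frame("wrist")
print(rot(s["tool_rot"]).round(3))
```

```text
[ 0.46505545 -0.12811595  0.10472377] [ 0.17361815 -0.00940666 -2.25605717] 0.7175437867697914 4.8667
[ 0.46476655 -0.12801294  0.10420652] [ 0.03365803  0.13514288 -0.32365484] 0.7145349285035634 4.9167
[[-0.003  0.709 -0.706]
 [ 0.002 -0.706 -0.709]
 [-1.    -0.003  0.001]]
```

View pics/w3.png

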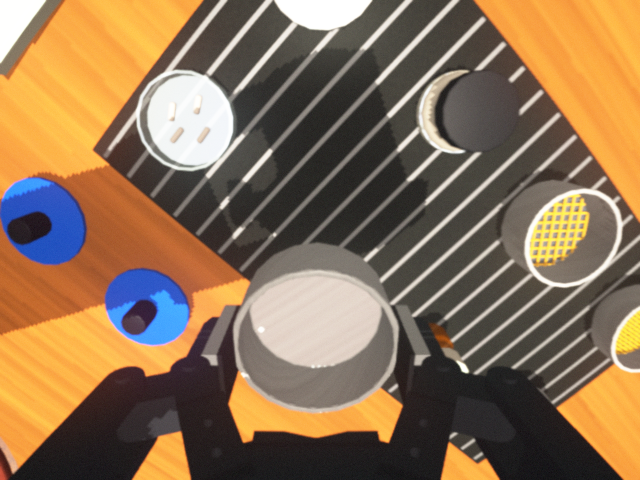

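View pics/s3.png

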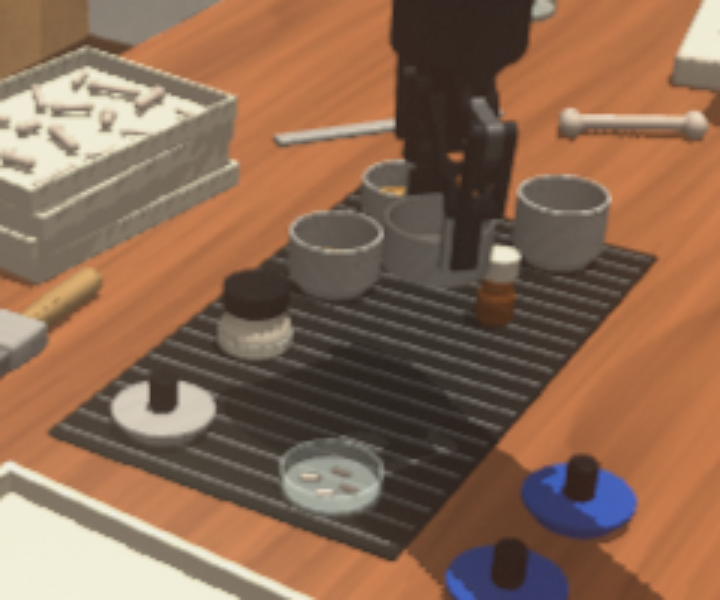

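Request:
send_rows:
  motion:
    - [[0.3,2,0,0,0,0],[0.6,3.5,0,0,0,0],[0.6,4,0,0,0,0],[0.7,4,0,0,0,0],[0.7,4,0,0,0,0],[0.7,4,0,0,0,0],[0.6,4,0,0,0,0],[0.5,3,0,0,0,0],[0.3,1.5,0,0,0,0],[0,0,0,0,0,0],[0,0,0,0,0,0]]

```text
time: 5.88
tool_pos: [0.5151, 0.1716, 0.1046]
tool_rot: [-0.272, -0.652, -0.272, 0.654]
contact_force: [0.3, 0.1, -1.0]
gripper_width: 0.716
```

Run:
```python
from h import *
im=manip.grab_frame("wrist");cv2.imwrite("pics/w4.png",im[:,:,::-1])
im=manip.grab_frame("side");cv2.imwrite("pics/s4.png",cv2.resize(im[100:400,150:450,::-1],None,fx=2,fy=2))
s=manip.state();print(s["tool_pos"],s["contact_force"],s["gripper_width"],s["time"])
```

```text
[0.51540573 0.17039942 0.10510493] [-0.03147736  0.03568005 -1.4903929 ] 0.7218945903866409 5.9833
```

View pics/w4.png

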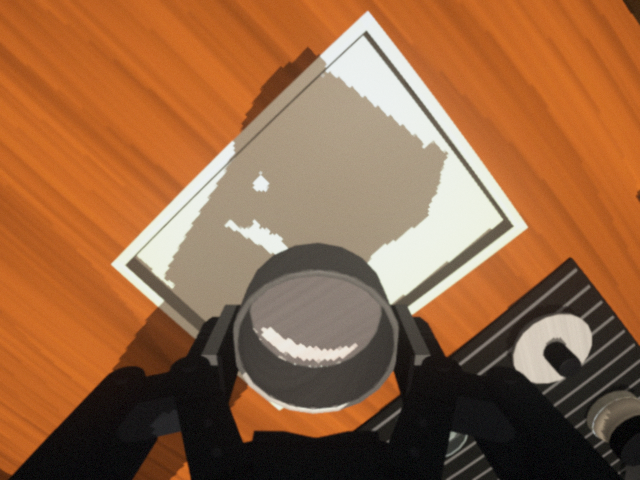

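View pics/s4.png

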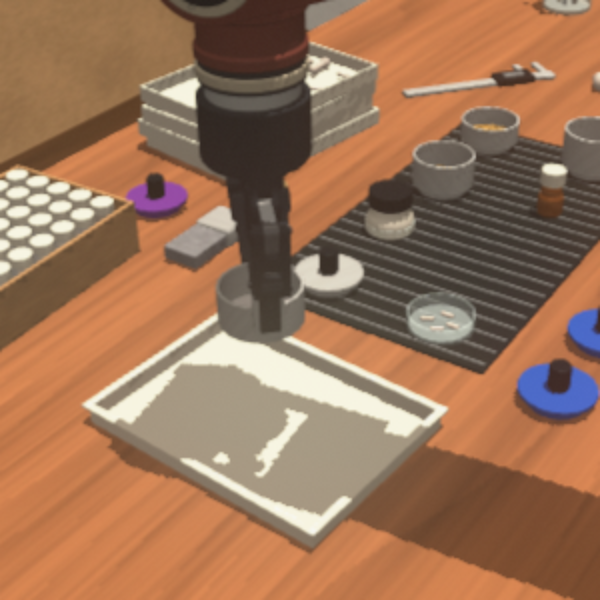

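Run:
```python
from h import *
c,M=cw("wrist")
P=[atz(c,M,u,v,.018) for u,v in((368,12),(526,228),(113,265))]
print(np.round(P,4),(P[1]+P[2])/2,np.linalg.norm(P[0]-P[1]),np.linalg.norm(P[0]-P[2]))
```

```text
[[0.636  0.25   0.018 ]
 [0.6261 0.0823 0.018 ]
 [0.4081 0.2613 0.018 ]] [0.51711835 0.17181619 0.018     ] 0.1680274186239088 0.2281674431017576
```

Request:
send_rows:
  motion:
    - [[0.1,0,-2.5,0,0,0],[0,0,-3,0,0,0],[0,0,-2,0,0,0],[0,0,-1,0,0,0],[0,0,-0.6,0,0,0],[0,0,-0.3,0,0,0],[0,0,0,0,0,0]]

```text
time: 6.57
tool_pos: [0.5176, 0.1709, 0.0126]
tool_rot: [0.271, 0.653, 0.271, -0.653]
contact_force: [1.3, -0.1, -0.6]
gripper_width: 0.716
```

Request:
send_rows:
  motion:
    - [[0,0,-0.2,0,0,0],[0,0,-0.2,0,0,0],[0,0,0,0,0,0]]

```text
time: 6.82
tool_pos: [0.5177, 0.1714, 0.009]
tool_rot: [0.271, 0.653, 0.271, -0.653]
contact_force: [-0.0, -0.1, -1.3]
gripper_width: 0.717
```

Request:
send_rows:
  motion:
    - [[0,0,-0.2,0,0,0],[0,0,0,0,0,0]]

```text
time: 6.98
tool_pos: [0.5181, 0.1716, 0.0077]
tool_rot: [0.272, 0.653, 0.271, -0.652]
contact_force: [-1.3, -0.2, 4.5]
gripper_width: 0.715
```

Request:
send_rows:
  motion:
    - [[0,0,0,0,0,0],[0,0,0,0,0,0],[0,0,0,0,0,0],[0,0,0,0,0,0],[0,0,1,0,0,0],[0,0,3,0,0,0],[0,0,4,0,0,0],[0,0,4,0,0,0],[0,0,3.5,0,0,0],[0,0,0,0,0,0],[0,0,0,0,0,0]]
  fingers: 0

```text
time: 7.9
tool_pos: [0.5193, 0.1717, 0.1656]
tool_rot: [0.272, 0.656, 0.271, -0.65]
contact_force: [-0.3, 0.3, -0.8]
gripper_width: 0.997
```

```bash
python3 wfit.py pan 518 172 3 w5
```

```text
iou0,conf 0.9301628713366451 0.74
pan [519.6 173.2] 47.8 area 5435.0 tcp [519.3 171.7 165.6]
```

View pics/w5.png

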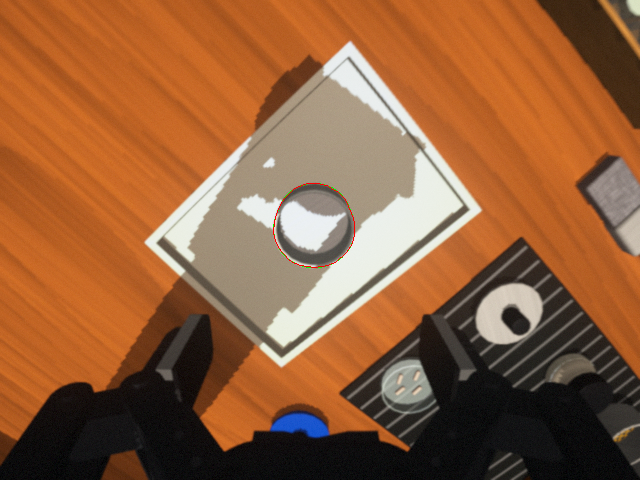

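Request:
send_rows:
  motion:
    - [[0.3,-2,0,0,0,0],[0.6,-4,0,0,0,0],[0.6,-4.1,0,0,0,0],[0.6,-4.1,0,0,0,0],[0.6,-4.1,0,0,0,0],[0.6,-4.1,0,0,0,0],[0.6,-4.1,0,0,0,0],[0.7,-4.1,0,0,0,0],[0.7,-4.1,0,0,0,0],[0.7,-4.1,0,0,0,0],[0.7,-4.1,0,0,0,0],[0.7,-4.1,0,0,0,0]]

```text
time: 9.0
tool_pos: [0.5898, -0.3, 0.1581]
tool_rot: [-0.27, -0.652, -0.273, 0.654]
contact_force: [0.3, 0.1, 0.9]
gripper_width: 1.004
```

Request:
send_rows:
  motion:
    - [[0.7,-3.6,0,0,0,0],[0,-1.6,0,0,0,0],[0,0,0,0,0,0],[0,0,0,0,0,0]]

```text
time: 9.33
tool_pos: [0.597, -0.3503, 0.1587]
tool_rot: [-0.269, -0.652, -0.272, 0.654]
contact_force: [0.3, 1.3, 0.0]
gripper_width: 0.993
```

```bash
python3 wfit.py sieve_fine 598 -350 4 w6
```

```text
iou0,conf 0.936232511337299 0.93
sieve_fine [ 598.9 -348.5] 94.6 area 5900.0 tcp [ 597.  -350.3  158.7]
```

View pics/w6.png

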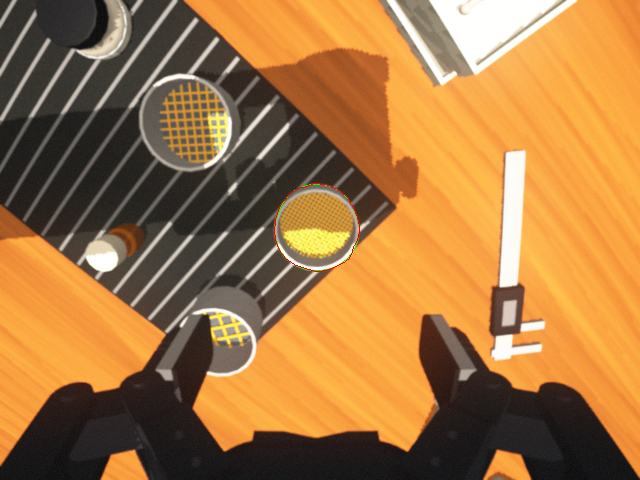

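Request:
send_rows:
  motion:
    - [[0.1,0.1,-3,0,0,0],[0,0,-4,0,0,0],[0,0,-3.5,0,0,0],[0,0,-2,0,0,0],[0,0,-1,0,0,0],[0,0,-0.5,0,0,0],[0,0,0,0,0,0],[0,0,0,0,0,0]]

```text
time: 10.1
tool_pos: [0.6004, -0.3499, 0.0233]
tool_rot: [0.272, 0.653, 0.271, -0.652]
contact_force: [-0.4, 0.9, 0.4]
gripper_width: 1.005
```

Request:
send_rows:
  motion:
    - [[0,0,0,0,0,0],[0,0,0,0,0,0],[0,0,0,0,0,0],[0,0,0,0,0,0],[0,0,0,0,0,0],[0,0,0,0,0,0]]
  fingers: 1

```text
time: 10.6
tool_pos: [0.601, -0.3509, 0.0246]
tool_rot: [0.273, 0.654, 0.27, -0.652]
contact_force: [0.8, 0.5, 6.7]
gripper_width: 0.706
```

Run:
```python
from h import *
im=manip.grab_frame("wrist");cv2.imwrite("pics/w7.png",im[:,:,::-1])
im=manip.grab_frame("side");cv2.imwrite("pics/s7.png",cv2.resize(im[100:250,300:500,::-1],None,fx=4,fy=4,interpolation=2))
s=manip.state();print(s["tool_pos"],s["contact_force"],s["gripper_width"],s["time"])
```

```text
[ 0.60099907 -0.35093126  0.02458146] [-0.28333721  1.32325828  7.17930918] 0.7011252485425647 10.7
```

View pics/w7.png

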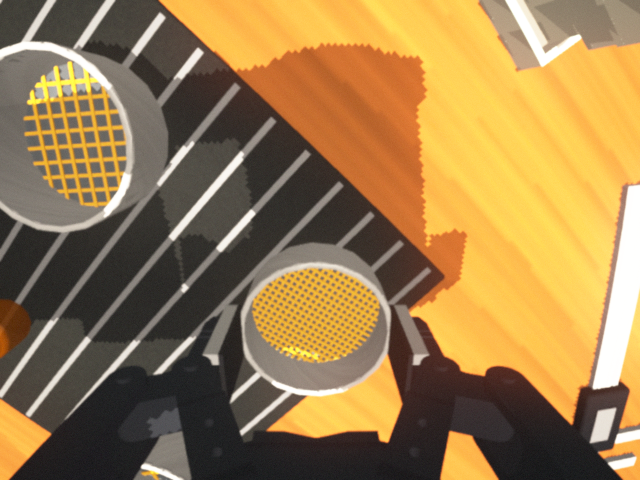

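View pics/s7.png

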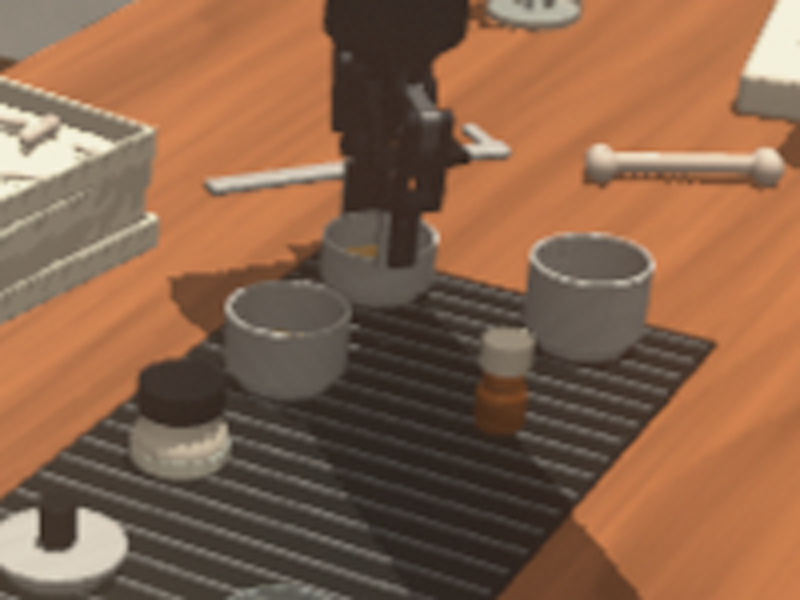

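```bash
cat > fix.py <<'E'
from fit import *
def fix(q,xy,z,ns=("top","side")):
    for n in ns:
        manip.grab_frame(n);c,M=cw(n);best=None
        for d in manip.trace(q,n):
            r=d["region"].astype(float);m=mask(c,M,q,np.array([*xy,z])/1e3);iou=np.minimum(r,m).sum()/np.maximum(r,m).sum()
            if best is None or iou>best[0]:best=(iou,r)
        if best is None: print(n,"none");continue
        f=lambda p:((mask(c,M,q,np.array([p[0],p[1],z])/1e3)-best[1])**2).sum()
        s=np.array(xy,float);r=minimize(f,s,method="Nelder-Mead",options=dict(initial_simplex=np.vstack([s,s+[4,0],s+[0,4]]),xatol=.05,fatol=.1,maxfev=120))
        print(q,n,r.x.round(1),round(r.fun,1),best[1].sum())
if __name__=="__main__":
    import sys;a=sys.argv;fix(a[1],[float(a[2]),float(a[3])],float(a[4]))
E
python3 fix.py pan 518 172 3
```

```text
pan top [521.1 172.9] 14.5 697.0
pan side [519.4 169.8] 31.0 1481.0
```

Request:
send_rows:
  motion:
    - [[0,0,1,0,0,0],[0,0,3,0,0,0],[0,0,4,0,0,0],[0,0,4,0,0,0],[-0.5,2,1,0,0,0],[-0.6,4,0,0,0,0],[-0.6,4.1,0,0,0,0],[-0.6,4.1,0,0,0,0],[-0.6,4.1,0,0,0,0],[-0.6,4.1,0,0,0,0],[-0.6,4.1,0,0,0,0],[-0.6,4.1,0,0,0,0]]

```text
time: 11.9
tool_pos: [0.5514, -0.0419, 0.1519]
tool_rot: [0.271, 0.653, 0.271, -0.653]
contact_force: [0.4, 0.7, -1.2]
gripper_width: 0.707
```

Request:
send_rows:
  motion:
    - [[-0.6,4.1,0,0,0,0],[-0.6,4.1,0,0,0,0],[-0.6,4.1,0,0,0,0],[-0.6,4,0,0,0,0],[-0.6,3.2,0,0,0,0],[-0.4,2,-2,0,0,0],[0,0,-3,0,0,0],[0,0,-1.5,0,0,0],[0,0,0,0,0,0],[0,0,0,0,0,0]]

```text
time: 12.73
tool_pos: [0.5174, 0.1712, 0.0859]
tool_rot: [-0.271, -0.652, -0.271, 0.654]
contact_force: [-0.1, -0.2, -0.4]
gripper_width: 0.706
```

Run:
```python
from h import *
im=manip.grab_frame("wrist");cv2.imwrite("pics/w8.png",im[:,:,::-1])
im=manip.grab_frame("side");cv2.imwrite("pics/s8.png",cv2.resize(im[200:380,190:390,::-1],None,fx=3.5,fy=3.5,interpolation=2))
im=manip.grab_frame("top");cv2.imwrite("pics/t8.png",cv2.resize(im[210:340,180:310,::-1],None,fx=4,fy=4,interpolation=2))
s=manip.state();print(s["tool_pos"],s["contact_force"],s["gripper_width"],s["time"])
```

```text
[0.51966814 0.17120034 0.08848997] [ 1.05307054 -0.41930763  0.07768922] 0.7078886933796822 12.8833
```

View pics/w8.png

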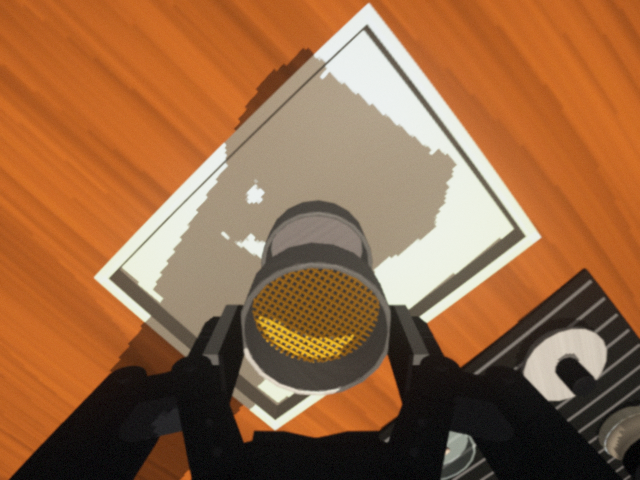

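View pics/s8.png

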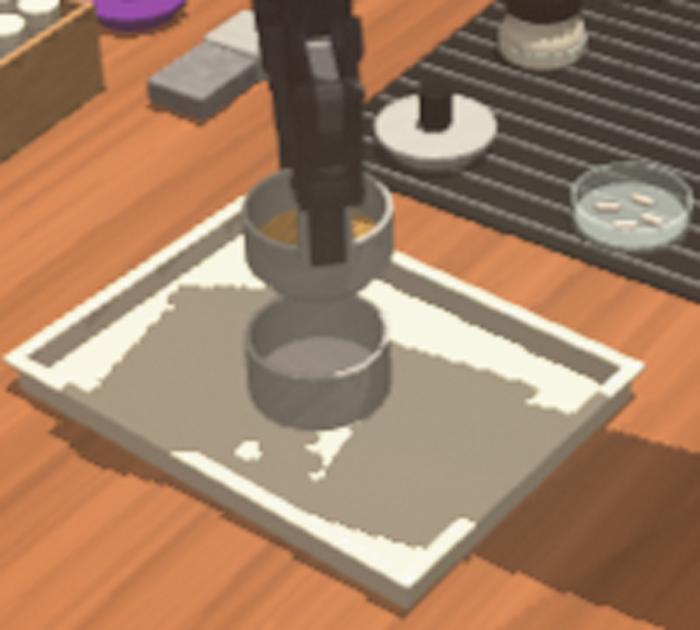

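View pics/t8.png

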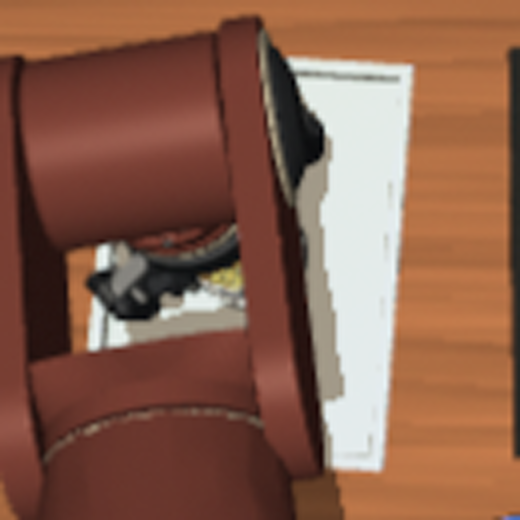

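```bash
cat > both.py <<'E'
# fit held part and stack part in side & wrist, ignoring occlusion: use edges of mask restricted by dilated visible region (union with finger occluders)
from fit import *
import sys
def run(q1,z1,q2,xy2,z2):
    for n in("side","wrist"):
        st=manip.state();manip.grab_frame(n);c,M=cw(n,st) if n=="wrist" else cw(n)
        for q,z in((q1,z1),(q2,z2)):
            best=None
            for d in manip.trace(q,n):
                r=d["region"].astype(float);m=mask(c,M,q,np.array([*xy2,z])/1e3);iou=np.minimum(r,m).sum()/np.maximum(r,m).sum()
                if best is None or iou>best[0]:best=(iou,r)
            if best is None or best[0]<.15: print(n,q,"none",best and best[0]);continue
            r0=best[1]
            # trace pixels must be inside mask; mask pixels outside trace cost little (occlusion)
            f=lambda p:(lambda m:((r0*(1-m))**2).sum()*3+((m*(1-r0))**2).sum())(mask(c,M,q,np.array([p[0],p[1],z])/1e3))
            s=np.array(xy2,float);r=minimize(f,s,method="Nelder-Mead",options=dict(initial_simplex=np.vstack([s,s+[5,0],s+[0,5]]),xatol=.05,fatol=.1,maxfev=150))
            print(n,q,r.x.round(1),"cost",round(r.fun,1),"iou0",round(best[0],2),"tcp",(st["tool_pos"]*1e3).round(1))
a=sys.argv;run(a[1],float(a[2]),a[3],[float(a[4]),float(a[5])],float(a[6]))
E
python3 both.py sieve_fine 67 pan 519 172 3
```

```text
side sieve_fine [519.9 167.3] cost 550.5 iou0 0.56 tcp [519.7 171.2  88.5]
side pan [519.2 170.2] cost 80.4 iou0 0.92 tcp [519.7 171.2  88.5]
wrist sieve_fine [519.3 170.8] cost 640.4 iou0 0.95 tcp [519.3 171.2  88. ]
wrist pan [520.  173.6] cost 5943.6 iou0 0.36 tcp [519.3 171.2  88. ]
```

Request:
send_rows:
  motion:
    - [[0,0.3,-1,0,0,0],[0,0,-1.5,0,0,0],[0,0,-0.7,0,0,0],[0,0,-0.2,0,0,0],[0,0,-0.3,0,0,0],[0,0,0,0,0,0]]

```text
time: 13.68
tool_pos: [0.518, 0.1743, 0.0488]
tool_rot: [-0.271, -0.653, -0.271, 0.653]
contact_force: [-0.2, -0.0, -1.2]
gripper_width: 0.708
```

Request:
send_rows:
  motion:
    - [[0,0,-0.2,0,0,0],[0,0,-0.2,0,0,0],[0,0,0,0,0,0]]

```text
time: 13.93
tool_pos: [0.5184, 0.1743, 0.0454]
tool_rot: [0.271, 0.653, 0.271, -0.653]
contact_force: [1.0, -0.2, -0.0]
gripper_width: 0.706
```

Entering freely. A last bit down to contact.

Request:
send_rows:
  motion:
    - [[0,0,-0.15,0,0,0],[0,0,0,0,0,0]]

```text
time: 14.1
tool_pos: [0.5187, 0.1744, 0.0446]
tool_rot: [0.271, 0.653, 0.271, -0.653]
contact_force: [-1.1, -0.1, 2.8]
gripper_width: 0.702
```

Request:
send_rows:
  motion:
    - [[0,0,0,0,0,0],[0,0,0,0,0,0],[0,0,0,0,0,0],[0,0,0,0,0,0],[0,0,1,0,0,0],[0,0,3,0,0,0],[0,0,4,0,0,0],[0,0,4,0,0,0],[0,0,0,0,0,0]]
  fingers: 0

```text
time: 14.85
tool_pos: [0.5235, 0.1754, 0.1747]
tool_rot: [0.273, 0.659, 0.27, -0.647]
contact_force: [1.5, 0.6, 0.7]
gripper_width: 0.995
```

```bash
python3 wfit.py sieve_fine 520 173 24 w9
python3 - <<'E'
from h import *
im=manip.grab_frame("side");cv2.imwrite("pics/s9.png",cv2.resize(im[200:380,190:390,::-1],None,fx=3.5,fy=3.5,interpolation=2))
E
```

```text
iou0,conf 0.9200109308942435 0.93
sieve_fine [518.4 174.4] 76.3 area 5817.0 tcp [523.5 175.4 174.7]
```

View pics/w9.png

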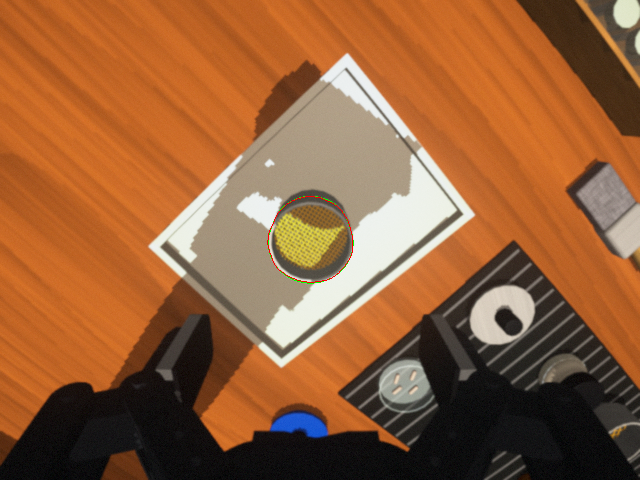

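View pics/s9.png

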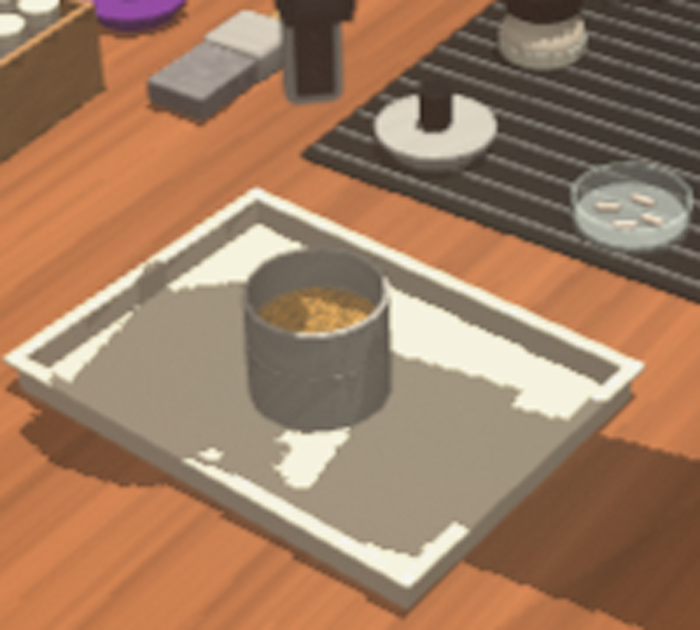

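Request:
send_rows:
  motion:
    - [[0.4,-2,0,0,0,0],[0.7,-4,0,0,0,0],[0.7,-4.1,0,0,0,0],[0.7,-4.1,0,0,0,0],[0.7,-4.1,0,0,0,0],[0.7,-4.1,0,0,0,0],[0.7,-4.1,0,0,0,0],[0.7,-4.1,0,0,0,0],[0.7,-4.1,0,0,0,0],[0.7,-4,0,0,0,0],[0.6,-1.8,0,0,0,0],[0,0,0,0,0,0]]

```text
time: 16.0
tool_pos: [0.5903, -0.2344, 0.1612]
tool_rot: [-0.269, -0.653, -0.27, 0.655]
contact_force: [-0.3, -0.4, 0.6]
gripper_width: 1.002
```

Request:
send_rows:
  motion:
    - [[0,0,0,0,0,0],[0,0,0,0,0,0]]

```text
time: 16.17
tool_pos: [0.5901, -0.2296, 0.1618]
tool_rot: [-0.27, -0.652, -0.272, 0.654]
contact_force: [0.1, -0.2, -0.2]
gripper_width: 0.997
```

```bash
python3 wfit.py sieve_medium 591 -231 4 w10
```

```text
iou0,conf 0.9662783859034993 0.61
sieve_medium [ 590.8 -230.8] 153.6 area 5923.0 tcp [ 590.1 -229.6  161.8]
```

View pics/w10.png

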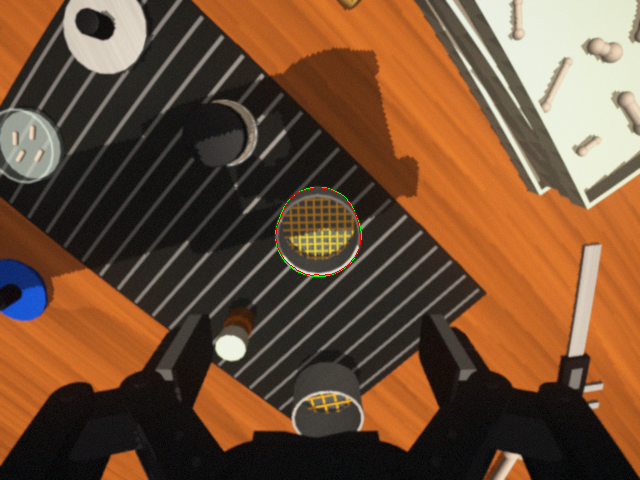

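Request:
send_rows:
  motion:
    - [[0,0,-3,0,0,0],[0,0,-4,0,0,0],[0,0,-3.5,0,0,0],[0,0,-2,0,0,0],[0,0,-1,0,0,0],[0,0,-0.3,0,0,0],[0,0,0,0,0,0],[0,0,0,0,0,0]]

```text
time: 16.93
tool_pos: [0.5926, -0.2309, 0.0279]
tool_rot: [0.272, 0.654, 0.271, -0.652]
contact_force: [0.3, -0.3, 0.2]
gripper_width: 1.001
```

Request:
send_rows:
  motion:
    - [[0,0,0,0,0,0],[0,0,0,0,0,0],[0,0,0,0,0,0],[0,0,0,0,0,0],[0,0,0,0,0,0],[0,0,0,0,0,0]]
  fingers: 1

```text
time: 17.43
tool_pos: [0.5931, -0.2316, 0.0292]
tool_rot: [0.272, 0.654, 0.27, -0.652]
contact_force: [-0.2, 0.9, 6.4]
gripper_width: 0.725
```

Run:
```python
from h import *
im=manip.grab_frame("wrist");cv2.imwrite("pics/w11.png",im[:,:,::-1])
s=manip.state();print(s["tool_pos"],s["contact_force"],s["gripper_width"],s["time"])
```

```text
[ 0.59306835 -0.23159534  0.02916018] [-0.27638992  0.3738524   6.63074513] 0.7233592341597599 17.4833
```

View pics/w11.png

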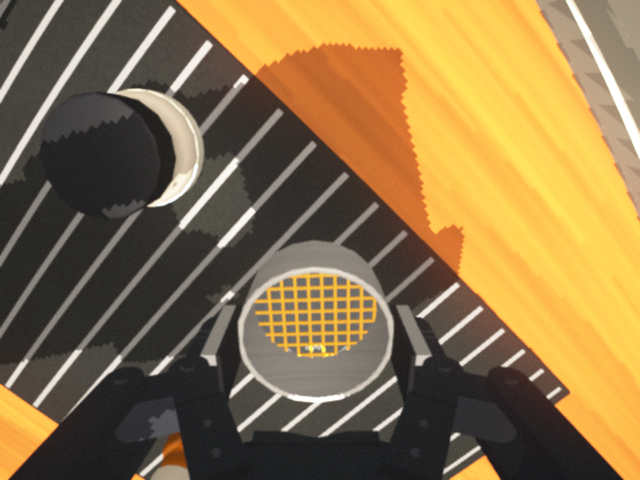

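Request:
send_rows:
  motion:
    - [[0,0,1,0,0,0],[0,0,3,0,0,0],[0,0,4,0,0,0],[0,0,3,0,0,0],[-0.4,2,0,0,0,0],[-0.7,4,0,0,0,0],[-0.7,4.1,0,0,0,0],[-0.7,4.1,0,0,0,0],[-0.7,4.1,0,0,0,0],[-0.7,4.1,0,0,0,0],[-0.7,4.1,0,0,0,0],[-0.7,4.1,0,0,0,0]]

```text
time: 18.48
tool_pos: [0.5376, 0.0771, 0.137]
tool_rot: [0.271, 0.654, 0.271, -0.653]
contact_force: [0.5, 0.8, -0.6]
gripper_width: 0.724
```

Request:
send_rows:
  motion:
    - [[-0.7,4.1,0,0,0,0],[-0.7,4,0,0,0,0],[-0.6,1.8,0,0,0,0],[0,0,-1.5,0,0,0],[0,0,-1,0,0,0],[0,0,0,0,0,0],[0,0,0,0,0,0]]

```text
time: 19.07
tool_pos: [0.5176, 0.1736, 0.1101]
tool_rot: [-0.271, -0.652, -0.271, 0.654]
contact_force: [-0.1, -0.1, -0.7]
gripper_width: 0.719
```

```bash
python3 - <<'E'
from h import *
im=manip.grab_frame("wrist");cv2.imwrite("pics/w12.png",im[:,:,::-1])
im=manip.grab_frame("side");cv2.imwrite("pics/s12.png",cv2.resize(im[200:380,190:390,::-1],None,fx=3.5,fy=3.5,interpolation=2))
s=manip.state();print(s["tool_pos"],s["contact_force"],s["gripper_width"],s["time"])
E
python3 both.py sieve_medium 87 sieve_fine 519 173 24
```

```text
[0.51868542 0.17356457 0.11136118] [ 0.65408249  0.99766838 -1.01493027] 0.7208863722806506 19.1667
side sieve_medium [517.2 170.6] cost 641.3 iou0 0.56 tcp [518.7 173.6 111.4]
side sieve_fine [518.  171.4] cost 151.1 iou0 0.84 tcp [518.7 173.6 111.4]
wrist sieve_medium [518.8 173.6] cost 462.9 iou0 0.97 tcp [518.9 173.8 111.6]
wrist sieve_fine [518.8 174.3] cost 6556.4 iou0 0.3 tcp [518.9 173.8 111.6]
```

View pics/s12.png

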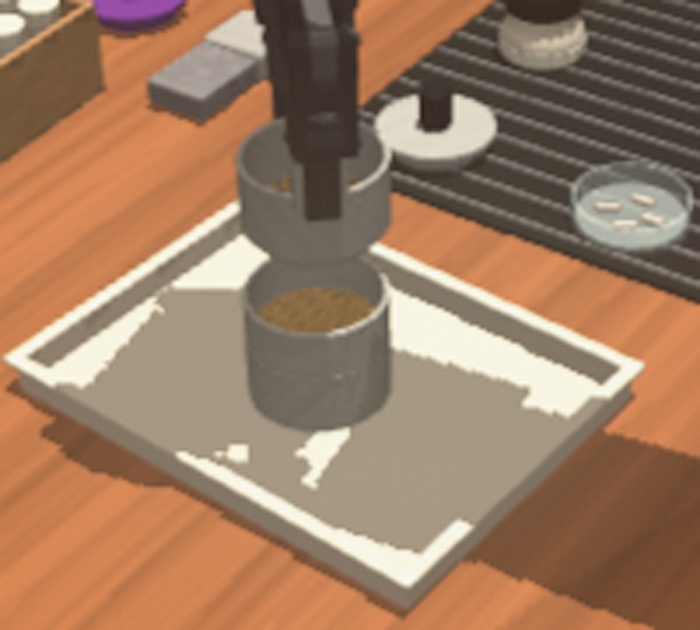

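View pics/w12.png

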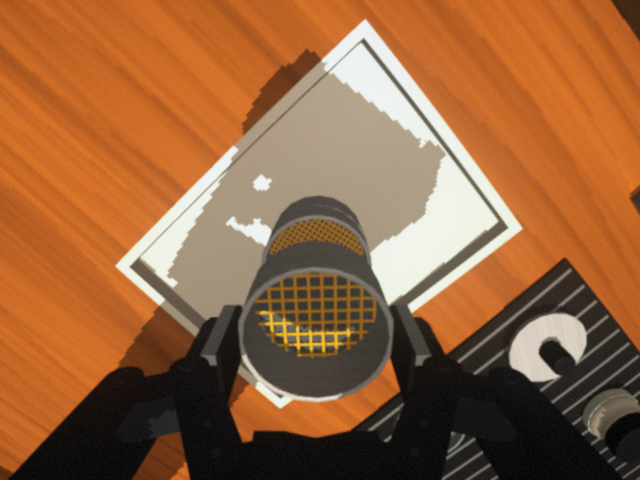

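Request:
send_rows:
  motion:
    - [[0.05,0.08,-1,0,0,0],[0,0,-1.3,0,0,0],[0,0,-0.7,0,0,0],[0,0,-0.3,0,0,0],[0,0,-0.3,0,0,0],[0,0,0,0,0,0]]

```text
time: 19.97
tool_pos: [0.5182, 0.1751, 0.074]
tool_rot: [-0.271, -0.652, -0.271, 0.653]
contact_force: [-0.6, -0.3, -1.0]
gripper_width: 0.725
```

Request:
send_rows:
  motion:
    - [[0,0,-0.15,0,0,0],[0,0,0,0,0,0]]

```text
time: 20.13
tool_pos: [0.5188, 0.1752, 0.0734]
tool_rot: [0.271, 0.653, 0.271, -0.653]
contact_force: [0.6, -0.6, -0.5]
gripper_width: 0.724
```

Request:
send_rows:
  motion:
    - [[0,0,-0.15,0,0,0],[0,0,0,0,0,0]]

```text
time: 20.3
tool_pos: [0.5192, 0.1753, 0.0732]
tool_rot: [0.271, 0.653, 0.271, -0.653]
contact_force: [-1.8, -0.7, 3.8]
gripper_width: 0.724
```

Request:
send_rows:
  motion:
    - [[0,0,0,0,0,0],[0,0,0,0,0,0],[0,0,0,0,0,0],[0,0,0,0,0,0],[0,0,1,0,0,0],[0,0,3,0,0,0],[0,0,3,0,0,0],[0,0,3,0,0,0],[0,0,0,0,0,0],[0,0,0,0,0,0]]
  fingers: 0

```text
time: 21.13
tool_pos: [0.5205, 0.1755, 0.1754]
tool_rot: [0.272, 0.655, 0.271, -0.651]
contact_force: [0.5, -0.2, 0.4]
gripper_width: 1.0
```

```bash
python3 wfit.py sieve_medium 519 174 48 w13
python3 - <<'E'
from h import *
im=manip.grab_frame("side");cv2.imwrite("pics/s13.png",cv2.resize(im[200:380,190:390,::-1],None,fx=3.5,fy=3.5,interpolation=2))
E
```

```text
iou0,conf 0.9641254139404786 0.98
sieve_medium [519. 175.] 87.2 area 7503.0 tcp [520.5 175.5 175.4]
```

View pics/s13.png

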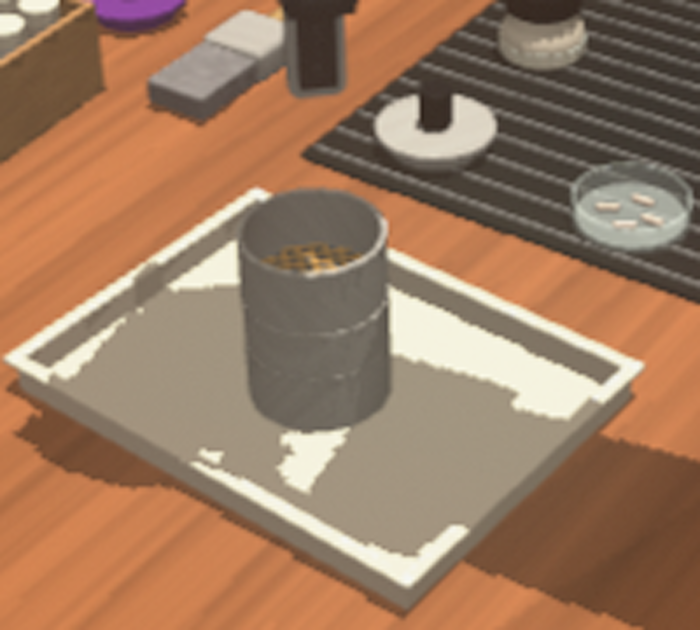

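Request:
send_rows:
  motion:
    - [[-0.3,-2,0,0,0,0],[-0.3,-4,0,0,0,0],[-0.3,-4.1,0,0,0,0],[-0.3,-4.1,0,0,0,0],[-0.3,-4.1,0,0,0,0],[-0.3,-4.1,0,0,0,0],[-0.3,-4.1,0,0,0,0],[-0.3,-4.1,0,0,0,0],[-0.3,-4.1,0,0,0,0],[-0.3,-4.1,0,0,0,0],[-0.3,-4.1,0,0,0,0],[-0.3,-4.1,0,0,0,0]]

```text
time: 22.28
tool_pos: [0.4812, -0.2962, 0.1697]
tool_rot: [-0.27, -0.653, -0.272, 0.654]
contact_force: [1.6, 0.5, 0.4]
gripper_width: 1.001
```

Request:
send_rows:
  motion:
    - [[-0.3,-4,0,0,0,0],[0,-2.2,0,0,0,0],[0,0,0,0,0,0],[0,0,0,0,0,0],[0,0,0,0,0,0]]

```text
time: 22.7
tool_pos: [0.4791, -0.3557, 0.1702]
tool_rot: [-0.27, -0.653, -0.272, 0.653]
contact_force: [0.1, 0.5, 0.2]
gripper_width: 0.997
```

```bash
python3 wfit.py sieve_coarse 480 -357 4 w14
```

```text
iou0,conf 0.9210539872559903 0.95
sieve_coarse [ 479.6 -355. ] 105.4 area 6076.0 tcp [ 479.1 -355.7  170.2]
```

View pics/w14.png

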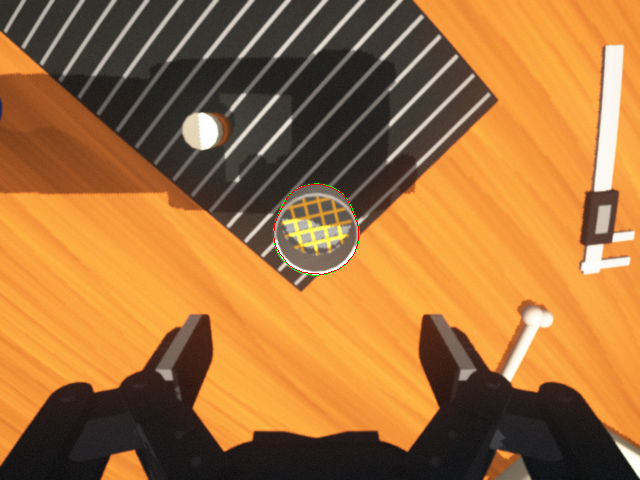

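Request:
send_rows:
  motion:
    - [[0,0.1,-3,0,0,0],[0,0,-4,0,0,0],[0,0,-3.5,0,0,0],[0,0,-2,0,0,0],[0,0,-1,0,0,0],[0,0,-0.5,0,0,0],[0,0,0,0,0,0],[0,0,0,0,0,0]]

```text
time: 23.47
tool_pos: [0.4808, -0.3564, 0.0336]
tool_rot: [0.272, 0.653, 0.271, -0.652]
contact_force: [-1.0, 0.4, 0.9]
gripper_width: 1.002
```

Request:
send_rows:
  motion:
    - [[0,0,0,0,0,0],[0,0,0,0,0,0],[0,0,0,0,0,0],[0,0,0,0,0,0],[0,0,0,0,0,0],[0,0,0,0,0,0]]
  fingers: 1

```text
time: 23.97
tool_pos: [0.4812, -0.3572, 0.0349]
tool_rot: [0.273, 0.654, 0.27, -0.652]
contact_force: [-1.0, 0.7, 6.2]
gripper_width: 0.726
```

Run:
```python
from h import *
im=manip.grab_frame("wrist");cv2.imwrite("pics/w15.png",im[:,:,::-1])
s=manip.state();print(s["tool_pos"],s["contact_force"],s["gripper_width"],s["time"])
```

```text
[ 0.48117352 -0.35722299  0.03491203] [-0.28738417  0.99844718  5.41577516] 0.7271320087440011 24.0167
```

View pics/w15.png

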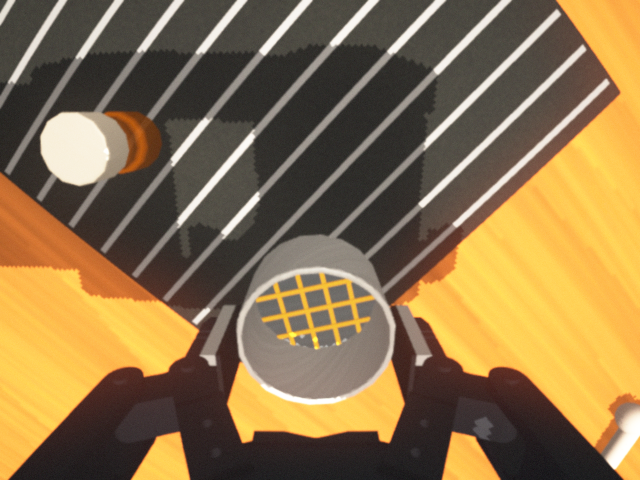

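Request:
send_rows:
  motion:
    - [[0,0,1,0,0,0],[0,0,3,0,0,0],[0,0,4,0,0,0],[0,0,4,0,0,0],[0.3,2,1,0,0,0],[0.3,4,0,0,0,0],[0.3,4.1,0,0,0,0],[0.3,4.1,0,0,0,0],[0.3,4.1,0,0,0,0],[0.3,4.1,0,0,0,0],[0.3,4.1,0,0,0,0],[0.3,4.1,0,0,0,0]]

```text
time: 25.02
tool_pos: [0.5035, -0.0481, 0.1629]
tool_rot: [0.272, 0.654, 0.271, -0.653]
contact_force: [0.9, -0.3, -0.8]
gripper_width: 0.727
```

Request:
send_rows:
  motion:
    - [[0.3,4.1,0,0,0,0],[0.3,4.1,0,0,0,0],[0.3,4.1,0,0,0,0],[0.3,4.1,0,0,0,0],[0.3,4,0,0,0,0],[0,2.1,0,0,0,0],[0,0,-1,0,0,0],[0,0,0,0,0,0],[0,0,0,0,0,0]]

```text
time: 25.77
tool_pos: [0.518, 0.1745, 0.1513]
tool_rot: [-0.271, -0.652, -0.271, 0.654]
contact_force: [-0.1, -1.8, -1.5]
gripper_width: 0.723
```

```bash
python3 - <<'E'
from h import *
im=manip.grab_frame("wrist");cv2.imwrite("pics/w16.png",im[:,:,::-1])
im=manip.grab_frame("side");cv2.imwrite("pics/s16.png",cv2.resize(im[160:360,190:390,::-1],None,fx=3,fy=3,interpolation=2))
s=manip.state();print(s["tool_pos"],s["contact_force"],s["gripper_width"],s["time"])
E
python3 both.py sieve_coarse 120 sieve_medium 519 175 48
```

```text
[0.51870152 0.17398557 0.1519698 ] [ 0.74547729  0.56262098 -0.67961781] 0.7278469869569387 25.8667
side sieve_coarse [520.1 170. ] cost 725.1 iou0 0.59 tcp [518.7 174.  152. ]
side sieve_medium [517.7 172.7] cost 103.0 iou0 0.88 tcp [518.7 174.  152. ]
wrist sieve_coarse [518.8 173.9] cost 526.9 iou0 0.96 tcp [519.  174.1 152.3]
wrist sieve_medium [518.9 175. ] cost 6166.9 iou0 0.32 tcp [519.  174.1 152.3]
```

View pics/s16.png

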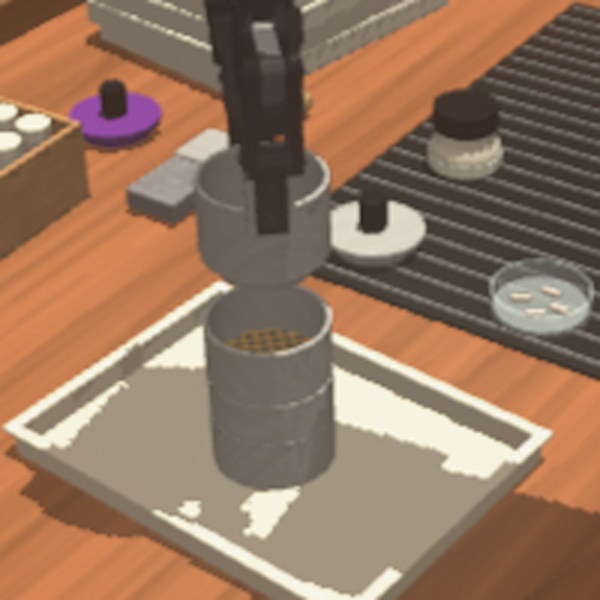

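View pics/w16.png

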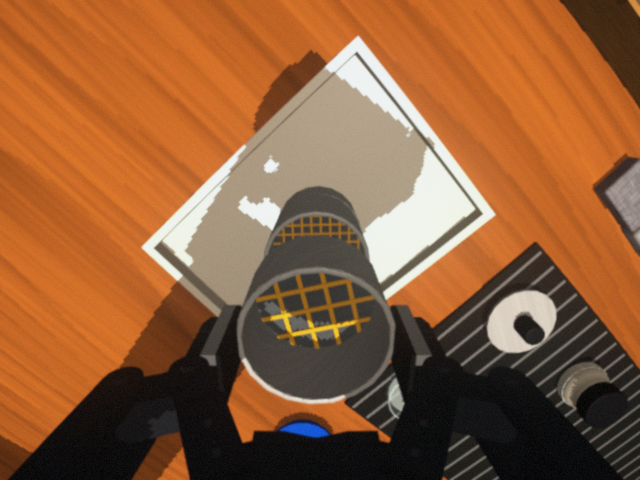

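Request:
send_rows:
  motion:
    - [[-0.05,0.12,-1,0,0,0],[0,0,-1.4,0,0,0],[0,0,-0.8,0,0,0],[0,0,-0.4,0,0,0],[0,0,-0.2,0,0,0],[0,0,0,0,0,0]]

```text
time: 26.67
tool_pos: [0.5179, 0.1763, 0.1132]
tool_rot: [-0.271, -0.653, -0.271, 0.653]
contact_force: [-0.1, 0.9, -1.0]
gripper_width: 0.726
```

Request:
send_rows:
  motion:
    - [[0,0,-0.15,0,0,0],[0,0,-0.15,0,0,0],[0,0,0,0,0,0]]

```text
time: 26.92
tool_pos: [0.5184, 0.1763, 0.111]
tool_rot: [0.271, 0.653, 0.271, -0.653]
contact_force: [0.1, -1.2, -0.9]
gripper_width: 0.727
```

Request:
send_rows:
  motion:
    - [[0,0,-0.15,0,0,0],[0,0,0,0,0,0]]

```text
time: 27.08
tool_pos: [0.5189, 0.1766, 0.111]
tool_rot: [0.271, 0.654, 0.271, -0.652]
contact_force: [-2.1, -0.1, 3.9]
gripper_width: 0.727
```

Request:
send_rows:
  motion:
    - [[0,0,0,0,0,0],[0,0,0,0,0,0],[0,0,0,0,0,0],[0,0,0,0,0,0],[0,0,1,0,0,0],[0,0,3,0,0,0],[0,0,4,0,0,0],[0,0,1,0,0,0],[0,0,0,0,0,0],[0,0,0,0,0,0]]
  fingers: 0

```text
time: 27.92
tool_pos: [0.5188, 0.1764, 0.2007]
tool_rot: [0.272, 0.654, 0.271, -0.652]
contact_force: [-0.2, 0.1, -0.8]
gripper_width: 1.0
```

```bash
python3 wfit.py sieve_coarse 519 175 80 w17
python3 - <<'E'
from h import *
im=manip.grab_frame("side");cv2.imwrite("pics/s17.png",cv2.resize(im[160:360,190:390,::-1],None,fx=3,fy=3,interpolation=2))
E
```

```text
iou0,conf 0.9470289296236974 0.62
sieve_coarse [519.  176.5] 71.9 area 8676.0 tcp [518.8 176.4 200.7]
```

View pics/s17.png

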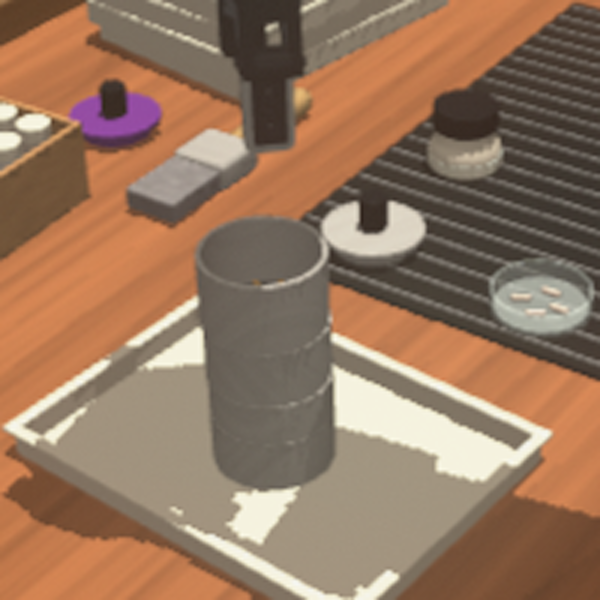

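Request:
send_rows:
  motion:
    - [[1,-2,0,0,0,0],[1.3,-3.6,-0.5,0,0,0],[1.3,-3.8,-0.5,0,0,0],[1.3,-3.8,-0.5,0,0,0],[1,-3.5,-0.5,0,0,0],[1,-2.5,0,0,0,0],[0,0,0,0,0,0],[0,0,0,0,0,0],[0,0,0,0,0,0]]

```text
time: 28.82
tool_pos: [0.5863, -0.0152, 0.1779]
tool_rot: [-0.271, -0.652, -0.272, 0.654]
contact_force: [0.6, -0.1, 0.7]
gripper_width: 0.995
```

```bash
python3 wfit.py lid 587 -15.5 4 w18
```

```text
iou0,conf 0.9678575914111014 0.78
lid [586.7 -15. ] 80.3 area 4213.0 tcp [586.3 -15.2 177.9]
```

View pics/w18.png

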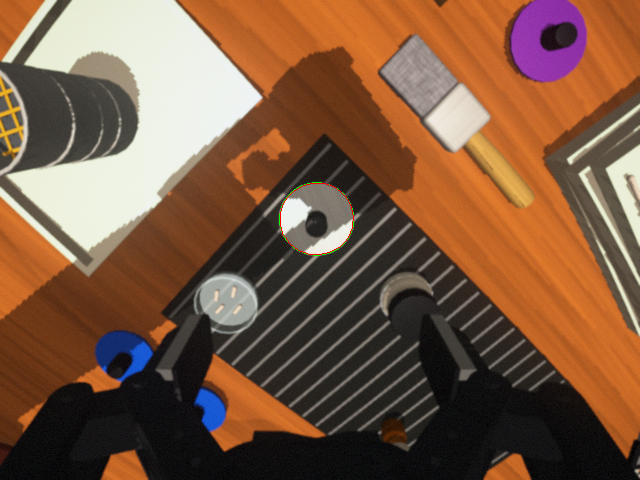

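Run:
```python
from h import *
c,M=cw("side")
for off in(33,40):
  for z in(.015,.02,.025,.03): print(off,z,proj(c,M,[.601-.707*off/1e3,-.351+.707*off/1e3,z]).round(1))
```

```text
33 0.015 [[397.4 174. ]]
33 0.02 [[397.6 172. ]]
33 0.025 [[397.8 169.9]]
33 0.03 [[397.9 167.8]]
40 0.015 [[398.4 175.4]]
40 0.02 [[398.6 173.4]]
40 0.025 [[398.8 171.3]]
40 0.03 [[398.9 169.2]]
```

Request:
send_rows:
  motion:
    - [[0,0,-3,0,0,0],[0,0,-4,0,0,0],[0,0,-4,0,0,0],[0,0,-2.4,0,0,0],[0,0,-1,0,0,0],[0,0,-0.4,0,0,0],[0,0,0,0,0,0],[0,0,0,0,0,0]]

```text
time: 29.58
tool_pos: [0.5888, -0.0155, 0.0335]
tool_rot: [0.272, 0.654, 0.271, -0.652]
contact_force: [-0.1, -1.0, -0.2]
gripper_width: 1.0
```

Run:
```python
from h import *
im=manip.grab_frame("wrist");cv2.imwrite("pics/w19.png",im[:,:,::-1])
im=manip.grab_frame("side");cv2.imwrite("pics/s19.png",cv2.resize(im[160:280,240:400,::-1],None,fx=4,fy=4,interpolation=2))
s=manip.state();print(s["tool_pos"],s["contact_force"],s["gripper_width"],s["time"])
```

```text
[ 0.58918464 -0.01579674  0.03402235] [-0.5541413  -0.20332479  0.03645389] 0.9989120062496085 29.6833
```

View pics/w19.png

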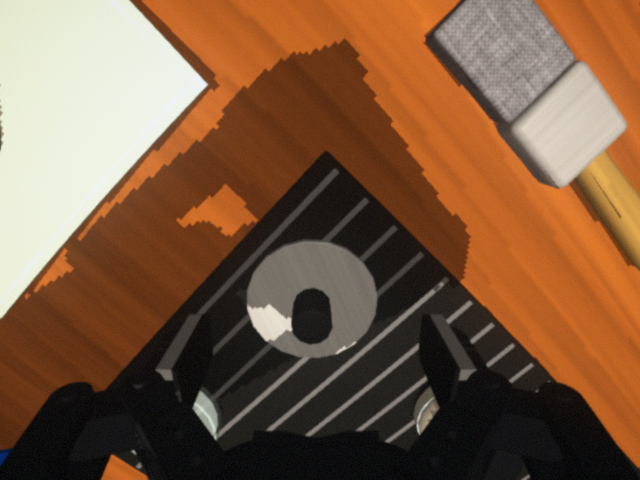

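View pics/s19.png

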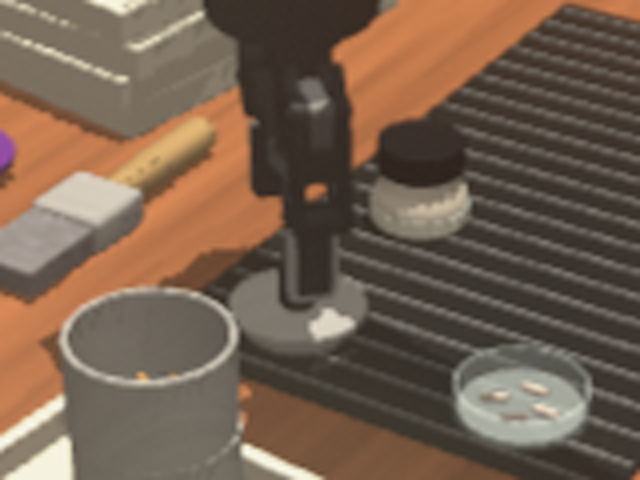

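Request:
send_rows:
  motion:
    - [[-0.2,0,-0.8,0,0,0],[0,0,-0.3,0,0,0],[0,0,0,0,0,0],[0,0,0,0,0,0]]

```text
time: 30.02
tool_pos: [0.5848, -0.0157, 0.02]
tool_rot: [-0.271, -0.653, -0.271, 0.653]
contact_force: [-0.3, 0.2, 1.4]
gripper_width: 0.997
```

Request:
send_rows:
  motion:
    - [[0,0,0,0,0,0],[0,0,0,0,0,0],[0,0,0,0,0,0],[0,0,0,0,0,0],[0,0,0,0,0,0],[0,0,0,0,0,0],[0,0,0,0,0,0],[0,0,0,0,0,0],[0,0,0,0,0,0]]
  fingers: 1

```text
time: 30.77
tool_pos: [0.5855, -0.0157, 0.0207]
tool_rot: [0.271, 0.653, 0.271, -0.653]
contact_force: [0.5, 0.3, 1.6]
gripper_width: 0.181
```

Run:
```python
from h import *
im=manip.grab_frame("wrist");cv2.imwrite("pics/w20.png",im[:,:,::-1])
s=manip.state();print(s["tool_pos"],s["contact_force"],s["gripper_width"],s["time"])
```

```text
[ 0.58545413 -0.01571471  0.02060355] [-0.45222596 -0.07623255  1.65416797] 0.18666738891239057 30.8167
```

View pics/w20.png

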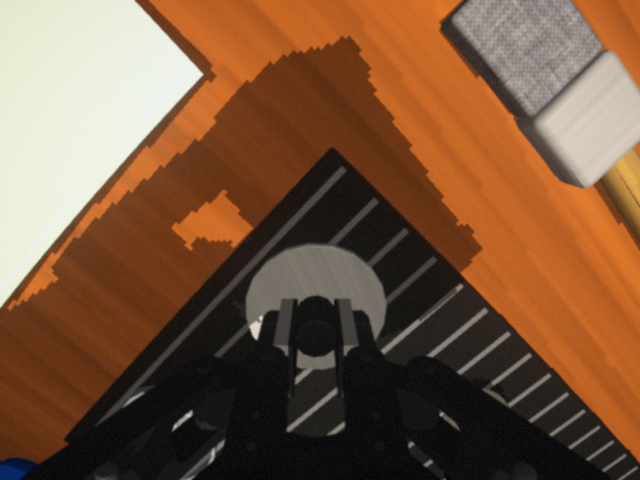

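Request:
send_rows:
  motion:
    - [[0,0,1,0,0,0],[0,0,3,0,0,0],[0,0,4,0,0,0],[0,0,4,0,0,0],[0,0,4,0,0,0],[-1,2,0,0,0,0],[-1.3,3.6,0,0,0,0],[-1.3,3.8,0,0,0,0],[-1.3,3.8,0,0,0,0],[-1,3.5,0,0,0,0],[-0.8,2.4,0,0,0,0],[0,0,0,0,0,0]]

```text
time: 31.82
tool_pos: [0.5162, 0.1791, 0.1805]
tool_rot: [-0.272, -0.652, -0.274, 0.652]
contact_force: [1.1, -0.2, -0.9]
gripper_width: 0.18
```

Request:
send_rows:
  motion:
    - [[0,0,0,0,0,0],[0,0,-1,0,0,0],[0,0,0,0,0,0],[0,0,0,0,0,0]]

```text
time: 32.15
tool_pos: [0.5178, 0.174, 0.1689]
tool_rot: [-0.271, -0.652, -0.271, 0.654]
contact_force: [0.3, -0.1, 0.3]
gripper_width: 0.183
```

```bash
python3 - <<'E'
from h import *
im=manip.grab_frame("wrist");cv2.imwrite("pics/w21.png",im[:,:,::-1])
im=manip.grab_frame("side");cv2.imwrite("pics/s21.png",cv2.resize(im[160:360,190:390,::-1],None,fx=3,fy=3,interpolation=2))
s=manip.state();print(s["tool_pos"],s["contact_force"],s["gripper_width"],s["time"])
E
python3 both.py lid 153 sieve_coarse 519 176 80
```

```text
[0.51836332 0.17432594 0.16989389] [-0.92284236  0.94481932 -0.95747684] 0.18295168342559864 32.25
side lid [519.  172.3] cost 339.2 iou0 0.63 tcp [518.4 174.3 169.9]
side sieve_coarse [518.8 173.4] cost 187.6 iou0 0.86 tcp [518.4 174.3 169.9]
wrist lid [519.1 175.4] cost 4194.0 iou0 0.69 tcp [518.5 174.8 170.5]
wrist sieve_coarse [519.  176.8] cost 7736.0 iou0 0.31 tcp [518.5 174.8 170.5]
```

View pics/s21.png

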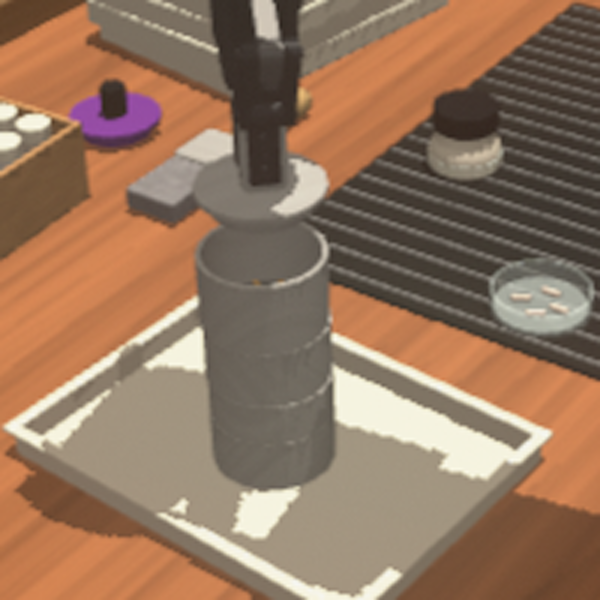

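View pics/w21.png

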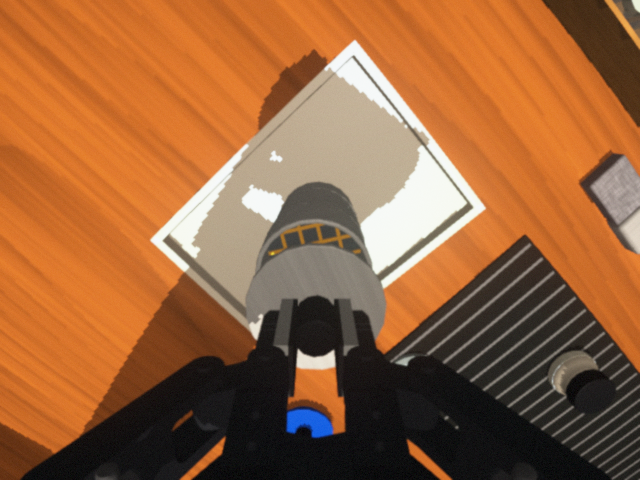

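Both views agree on about +1.2 mm in y. Lowering from TCP z 170 towards 136.6.

Request:
send_rows:
  motion:
    - [[0,0.12,-1,0,0,0],[0,0,-1,0,0,0],[0,0,-0.7,0,0,0],[0,0,-0.3,0,0,0],[0,0,-0.2,0,0,0],[0,0,0,0,0,0]]

```text
time: 33.05
tool_pos: [0.5177, 0.1764, 0.1374]
tool_rot: [-0.271, -0.652, -0.271, 0.653]
contact_force: [-0.1, -0.2, -0.7]
gripper_width: 0.186
```

Request:
send_rows:
  motion:
    - [[0,0,-0.1,0,0,0],[0,0,0,0,0,0]]

```text
time: 33.22
tool_pos: [0.5184, 0.1766, 0.1376]
tool_rot: [0.271, 0.653, 0.271, -0.653]
contact_force: [-0.1, -0.1, -0.6]
gripper_width: 0.182
```

Request:
send_rows:
  motion:
    - [[0,0,-0.15,0,0,0],[0,0,0,0,0,0],[0,0,0,0,0,0]]

```text
time: 33.47
tool_pos: [0.5187, 0.1766, 0.1366]
tool_rot: [0.271, 0.654, 0.271, -0.652]
contact_force: [0.2, -0.7, 1.6]
gripper_width: 0.182
```

Request:
send_rows:
  motion:
    - [[0,0,-0.1,0,0,0],[0,0,0,0,0,0]]

```text
time: 33.63
tool_pos: [0.5189, 0.1767, 0.1365]
tool_rot: [0.271, 0.654, 0.271, -0.652]
contact_force: [-1.8, -1.1, 5.4]
gripper_width: 0.18
```

Request:
send_rows:
  motion:
    - [[0,0,0,0,0,0],[0,0,0,0,0,0],[0,0,0,0,0,0],[0,0,0,0,0,0],[0,0,0,0,0,0],[0,0,0,0,0,0],[0,0,0,0,0,0],[0,0,1,0,0,0],[0,0,3,0,0,0],[0,0,4,0,0,0],[0,0,3,0,0,0],[0,0,0,0,0,0]]
  fingers: 0

```text
time: 34.63
tool_pos: [0.5219, 0.1773, 0.2546]
tool_rot: [0.272, 0.658, 0.27, -0.648]
contact_force: [0.4, 0.3, 0.8]
gripper_width: 1.001
```

Request:
send_rows:
  motion:
    - [[0,-3,0,0,0,0],[0,-4,0,0,0,0],[0,-4,0,0,0,0],[0,-4,0,0,0,0],[0,-4,0,0,0,0],[0,-3,0,0,0,0],[0,0,0,0,0,0],[0,0,0,0,0,0]]

```text
time: 35.3
tool_pos: [0.5182, -0.0448, 0.2454]
tool_rot: [0.27, 0.654, 0.27, -0.653]
contact_force: [-0.2, -0.2, -0.3]
gripper_width: 1.0
```

```bash
python3 - <<'E'
from h import *
a=manip.grab_frame("side");b=manip.grab_frame("top")
o=np.hstack([cv2.resize(a[150:390,170:370],None,fx=2.4,fy=2.4,interpolation=2)[:576],cv2.resize(b[200:340,190:320],None,fx=2.4,fy=2.4,interpolation=2)[:336] if 0 else np.zeros((576,1,3),np.uint8)])
cv2.imwrite("pics/s22.png",o[:,:,::-1]);cv2.imwrite("pics/t22.png",b[:,:,::-1])
s=manip.state();print(s["tool_pos"],s["contact_force"],s["gripper_width"],s["time"])
for n in("dish","vial","pot"):
    for cam in("top","side"):
        c,M=cw(cam)
        for d in manip.landmark_of(n,cam)[:1]: print(n,cam,towld(M,d["centre"]).round(3),round(d["confidence"],2))
E
python3 fix.py lid 519 176 120; python3 fix.py sieve_coarse 519 176 80
```

```text
[ 0.51824879 -0.04303683  0.24516453] [-0.61124656  1.25071249  0.34033935] 1.0026337883454677 35.4
dish top [ 0.465 -0.012  0.005] 0.75
dish side [ 0.464 -0.019  0.005] 0.66
vial top [ 0.475 -0.244  0.007] 0.55
vial side [ 0.476 -0.248  0.008] 0.63
pot top [0.518 0.172 0.027] 0.49
pot side [ 0.591 -0.13   0.005] 0.83
lid top [521.2 177.3] 20.8 757.0
lid side [519.9 173.9] 83.4 993.0
top none
sieve_coarse side [519.6 172.4] 917.6 976.0
```

View pics/s22.png

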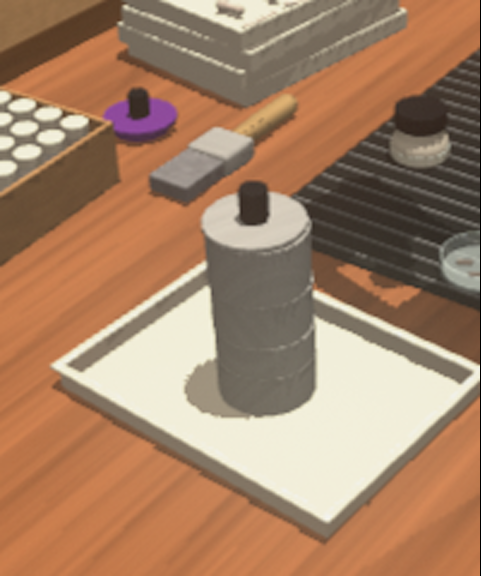

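View pics/t22.png

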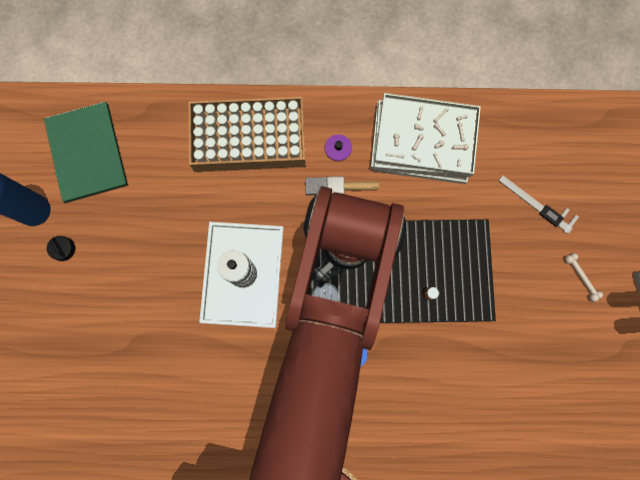

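Run:
```python
from plant import manip
print(manip.job_done())
```

```text
the job is handed in; nothing more can be done
None
```

The sieve set is stacked in the middle of the white tray: pan, fine, medium and coarse sieves, then the silver lid. I handed the job in at about 36 s. I left the blue and purple lid look-alikes alone.

**Nesting:** Each part came down onto the one below at the height the nesting dimensions predict, to within about 0.2 mm, with a contact force of 3–5.5 N. The last side picture shows even, closed seams and the lid flat on top. The arm is clear of the stack with the gripper open.

**Position:** The wrist camera puts the coarse sieve at about (519, 176) mm. The tray centre measures (517, 172) mm, so the stack sits roughly 4–5 mm off centre, mostly in y. The side and top cameras differ by about 3 mm in y on where the lid is.

**Bystanders:** The side camera still finds the dish, vial and pot in their mat places.

**Checks that failed:**
- The top-camera network took the stack for the pot, at low confidence, because the arm hid the real one.
- A last fit of the coarse sieve was poor from the side and found nothing from the top. I relied on the pictures there.

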